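Load the cell carrier, push it to its reading spot, start, put the blank away

TASK

Load the white carrier: take the clear cell with metal ends from its blue stand and lay it in the red trough, and lay every coloured sample cell from the bench flat in a grey trough, one each. Then push the loaded carrier across the bench, without lifting it, until it sits squarely and centred inside the blue outline, and press the green key on the console fully down for a moment. After that reading put only the clear cell back in its stand; leave the samples in the carrier on its spot, and leave the flasks and the tube rack alone.

Things in the scene. Friction and masses are not known exactly. Their poses are not given: they have to be found in the camera images.
- carrier: loose white tray, 136 mm along its x, 242 mm along its y, 18 mm high, 0.5 kg; too wide to grip, slides on the bench under 4 to 12 N when loaded. Origin at the centre of its underside, z up. Four open troughs run along its x, side by side along y at 60 mm pitch; the one at +y has a red floor and a red strip beside it, the others have grey floors.
- trough0 (a point): centre of the floor of the red trough (carrier y = +90 mm), for the clear cell. Every trough is 120 mm long, 38 mm wide, its floor 6 mm above the carrier's underside and its walls rising to 18 mm (22 mm thick between troughs, 12 mm at the y ends, 8 mm at the x ends)
- trough1 (a point): centre of the floor of a grey trough (carrier y = +30 mm)
- trough2 (a point): centre of the floor of a grey trough (carrier y = -30 mm)
- trough3 (a point): centre of the floor of a grey trough (carrier y = -90 mm)
- blank: loose clear, near-white optical cell with metal ends, always present, lying in the stand at the start: 110 mm long, 32 x 32 mm in section, 0.15 kg, rigid and closed. Origin at its middle (16 mm above what it lies on); x along its length (either end may point either way), it may lie on any of its four long sides.
- sample1: loose yellow optical cell with black ends, may be absent: 110 mm long, 32 x 32 mm in section, 0.15 kg, rigid and closed. Origin at its middle (16 mm above what it lies on); x along its length (either end may point either way), it may lie on any of its four long sides.
- sample2: loose blue optical cell with black ends, may be absent: 110 mm long, 32 x 32 mm in section, 0.15 kg, rigid and closed. Origin at its middle (16 mm above what it lies on); x along its length (either end may point either way), it may lie on any of its four long sides.
- sample3: loose green optical cell with black ends, may be absent: 110 mm long, 32 x 32 mm in section, 0.15 kg, rigid and closed. Origin at its middle (16 mm above what it lies on); x along its length (either end may point either way), it may lie on any of its four long sides.
- stand: fixed blue storage stand with one open trough along its x, 136 x 58 x 20 mm; the trough is 120 mm long, 38 mm wide, floor 8 mm above the bench, walls up to 20 mm (10 mm thick at the sides, 8 mm at the ends). The clear cell lies in it at the start. Origin at the centre of its underside.
- rest (a point): centre of the floor of the stand's trough
- spot: blue rectangular outline painted flat on the bench; its opening is 166 mm along x and 272 mm along y, so the carrier fits with 15 mm all round, its x along this x. Origin at its centre on the bench.
- start_key_top (a point): centre of the top of the green key, a round spring button 32 mm across on a low white console (120 x 75 x 30 mm, fixed) beyond the +y end of the outline; pressed straight down; a tall white instrument (200 mm) stands behind it, its front 100 mm beyond the key in +y
- start_key (a joint): travel of the green key: 0 up, 0.006 m fully down (5 N); springs back; counts as pressed above 0.0045 m held for a tenth of a second
- flask_blue: bystander: conical flask with blue contents, 72 mm across, 118 mm high; origin at the centre of its underside
- flask_yellow: bystander: conical flask with yellow contents, 72 mm across, 118 mm high; origin at the centre of its underside
- tube_rack: bystander: white tube rack, 70 x 200 mm, 116 mm high with its tubes; origin at the centre of its underside
Not all that is in view belongs to the job. Several things look just like the sample3: the one meant starts farthest to the robot's left.

How it is judged:
On the way, in this order (a step that is already met when the one before it is completed fails the run):
1. every cell that is present lies in a proper trough of the carrier (horizontal distance between blank and trough0 below 0.01 m and z of each of blank, sample1, sample2, sample3 in the frame of carrier below 0.027 m and angle between the x axis of each of blank, sample1, sample2, sample3 and the x axis of carrier, either way round below 0.12 rad and (horizontal distance between sample1 and trough1 below 0.01 m or horizontal distance between sample1 and trough2 below 0.01 m or horizontal distance between sample1 and trough3 below 0.01 m) and (horizontal distance between sample2 and trough1 below 0.01 m or horizontal distance between sample2 and trough2 below 0.01 m or horizontal distance between sample2 and trough3 below 0.01 m) and (horizontal distance between sample3 and trough1 below 0.01 m or horizontal distance between sample3 and trough2 below 0.01 m or horizontal distance between sample3 and trough3 below 0.01 m)), for 0.2 s.
2. the loaded carrier sits squarely inside the blue outline (all of step 1 and horizontal distance between carrier and spot below 0.02 m and angle between the x axis of carrier and the x axis of spot, either way round below 0.12 rad and height (world z) of carrier below 0.006 m), for 0.2 s.
3. the green key is pressed fully down with the loaded carrier in place (all of step 2 and value of joint start_key above 0.0045 m), for 0.1 s.
4. the clear cell is back in its stand, the samples still in the carrier, the carrier still in place ((horizontal distance between sample1 and trough1 below 0.01 m or horizontal distance between sample1 and trough2 below 0.01 m or horizontal distance between sample1 and trough3 below 0.01 m) and z of each of sample1, sample2, sample3 in the frame of carrier below 0.027 m and angle between the x axis of each of sample1, sample2, sample3 and the x axis of carrier, either way round below 0.12 rad and (horizontal distance between sample2 and trough1 below 0.01 m or horizontal distance between sample2 and trough2 below 0.01 m or horizontal distance between sample2 and trough3 below 0.01 m) and (horizontal distance between sample3 and trough1 below 0.01 m or horizontal distance between sample3 and trough2 below 0.01 m or horizontal distance between sample3 and trough3 below 0.01 m) and horizontal distance between carrier and spot below 0.02 m and angle between the x axis of carrier and the x axis of spot, either way round below 0.12 rad and height (world z) of carrier below 0.006 m and horizontal distance between blank and rest below 0.01 m and z of blank in the frame of stand below 0.029 m and angle between the x axis of blank and the x axis of stand, either way round below 0.12 rad and value of joint start_key below 0.002 m), for 0.2 s.
At the end, for the whole second after the job is handed in: every sample present lies flat in a grey trough of its own and the clear cell flat in its stand (each within 10 mm of the trough's centre, on its floor, along it), the carrier rests on the bench within 20 mm of the outline's centre and 0.12 rad of its direction, the key is up again (all of step 4); the robot touches nothing.
It fails at once if the carrier is lifted off the bench (more than 20 mm) or tipped (more than 0.3 rad) (height (world z) of carrier above 0.02 m or angle between carrier's own z axis and vertical above 0.3 rad).
It fails at once if a flask or the tube rack is moved by more than 30 mm or tipped over (distance of any of flask_blue, flask_yellow, tube_rack from where it was at the start of the episode above 0.03 m or angle between any of flask_blue, flask_yellow, tube_rack's own z axis and vertical above 0.5 rad).
Of sample1, sample2, sample3 only 2 to 3 are there at a start; the rules pass over those that are not, and their reading is None.
At some moment in a run one of carrier, blank, sample1, sample2, sample3 may be knocked a few centimetres aside while the robot is not near it.
Once in a run the grip may slacken for a moment while it holds something.
It also fails if it takes over 200 s, if anything falls off the work surface, if the arm or the gripper's body presses on something with over 40 N, if the wrist force passes 120 N, or if a joint passes its speed limit or range.

ROBOT

A 7-joint arm with a two-finger parallel gripper is mounted at the origin on the work surface. World frame = base frame: x ahead of the robot, y to its left, z up, the work surface at z = 0. Lengths are in m, angles in rad, forces in N, time in s.
With the tool pointing down it reaches from about 0.35 to 0.9 m from the base axis. Payload 8.1 kg.
Tool frame: the origin (TCP) lies at the very end of the fingers, on their centre line; the grasp point (between the pads) lies grip_point_offset behind it (grip_point_offset is the distance from the TCP to the grasp point, in m); z points along the fingers, y is the direction in which the jaws open and shut (so a half turn about z gives the same grasp; the last joint's range is limited). The gripper opens to 92 mm and grips with 3 to 60 N. Pads are 19 mm wide; open, the fingers measure 130 mm over their backs; the gripper's body (75 mm by 190 mm) begins 47 mm behind the grasp point.
Start: joints at [1.21, 0.434, 0.025, 1.573, -0.012, 1.134, -0.075], TCP at [0.159, -0.604, 0.227] pointing down, gripper open.
Joint ranges: [-2.62, 2.62], [-0.44, 2.09], [-1.27, 1.32], [0.08, 2.57], [-1.32, 4.46], [0.12, 2], [-2.74, 2.74]. Speed limits (rad/s): [2.22, 2.22, 3.01, 3.01, 3.14, 3.14, 3.14].

INTERFACE

Orientations are given as a rotation vector (axis times angle).
In Python, from cell import * gives the robot as it stands.
- The arm moves only by the tool drive_tool, never from a script. Its argument "increments" is a list of rows, each an object of numbers: "grip": the gripper's target within -1 to 1 (shut at 1, half-way at 0, fully open at -1); "tx", "ty", "tz": the shift along the world's x, y, z normalised to -1 to 1, where 1 is 400 mm; "turn": the turn about the world's z normalised to -1 to 1, where 1 is 60 degrees. In form: [{"grip": .., "tx": .., "ty": .., "tz": .., "turn": ..}, ...]. A call has 1 to 20 rows; each row is the pose to reach, as a shift and turn from the pose measured when the call began; what a row does not reach only later rows make up. A row lasts 1/10 s, in which the tool goes at most 50 mm and 8.59 degrees, less where a joint would pass 70% of its speed; a pose out of reach is approached as far as the arm can. A call with a number of a shift or a turn outside -1 to 1 is refused whole. A call with a gripper value outside its range is refused whole. The fingers move at their own pace and stop on an object; "newtons" is the grip in N (left out, the last holds). Time passes only in rows, so rows that repeat a pose let the fingers close. It gives the time, the measured TCP pose, the force and the opening at its end, in the units of the state.
- observe(): the state, without advancing time (a new reading comes with each control period).
- get_image(name): name is "scene" or "top"; returns the picture (400x640x3 uint8, red, green, blue); there is no depth.
- camera_info(name): a dict with "fx", "fy", "cx", "cy" (pixels), "distortion" ([k1, k2, p1, p2, k3] as OpenCV has them; the pictures are not rectified), "eye" and "rotation" of the camera in the world. Camera axes: x right, y down, z forward; pixel columns grow to the right and rows downward; lengths in m; the calibration is good to about 2 mm. A picture is of the moment at which its call begins. camera_info takes no time and is no camera call.
- sign_off(): hands the job in, once; it reports no verdict.
The state is a dict: "clock": time; "joints": joint angles; "dq": joint speeds; "joint_efforts": joint torques, N m; "position": TCP position; "ee_rot": TCP orientation; "force": force on the tool from outside, world axes, zero at the start; "ft_torque": the same for the moment, N m; "width": opening from 0.0 (shut) to 1.0 (fully open).
Only numpy, scipy, OpenCV 4.12 (cv2) and the standard library are available. Lean on these libraries where they do the work, as an engineer would, in place of code of your own. Each camera call takes 0.05 s, during which the arm holds its last target. There are 200 camera calls.

## Working session

There is one attempt and no reset: what is moved stays moved. The work goes in short steps, Python scripts to look and compute and a tool call to move; the robot and the scene stay as the last step left them, time stands still between calls to the robot, and variables do not carry over. Pictures are saved under pics/ and viewed, about 12 in all and at most 16, crops included, and the job is handed in when it is done.

Besides the shell and the picture viewer there is one more tool, called after "Emit:" as name([rows], argument=value, ...), one row to a line, values as JSON. drive_tool: Moves the arm, as the interface text tells. Its arguments: {"type":"object","properties":{"increments":{"type":"array","items":{"type":"object","properties":{"grip":{"type":"number"},"tx":{"type":"number"},"ty":{"type":"number"},"tz":{"type":"number"},"turn":{"type":"number"}}}},"newtons":{"type":"number"}},"required":["increments"]}

```bash
mkdir -p pics; ls
python3 - <<'E'
from cell import *
import cv2
s=observe();print({k:s[k] for k in('clock','position','ee_rot','width','force')})
try: print(grip_point_offset)
except Exception as e: print(e)
for n in('scene','top'):
    print(n,camera_info(n)); cv2.imwrite(f'pics/{n}0.png',get_image(n)[:,:,::-1])
E
```

```text
pics
{'clock': 0.0, 'position': array([ 0.1591972 , -0.60384945,  0.22593802]), 'ee_rot': array([-3.11398270e+00, -4.03611280e-01,  5.08976187e-04]), 'width': 1.0003635390586159, 'force': array([-0.11358858,  0.15581324, -0.75223211])}
0.0188
scene {'fx': 366.181858520591, 'fy': 366.181858520591, 'cx': 322.07334064484144, 'cy': 196.16099405808848, 'distortion': array([-0.02441551,  0.        ,  0.        ,  0.        ,  0.        ]), 'eye': array([ 1.4570854 , -0.05027418,  0.72648987]), 'rotation': array([-1.73283638, -1.55336763,  0.79377048])}
top {'fx': 439.8418441254953, 'fy': 439.8418441254953, 'cx': 315.48733481387296, 'cy': 198.11341562926486, 'distortion': array([-0.05347449,  0.        ,  0.        ,  0.        ,  0.        ]), 'eye': array([0.40179581, 0.02468058, 1.40298916]), 'rotation': array([-2.19473563,  2.13764777, -0.12437472])}
```

View pics/top0.png

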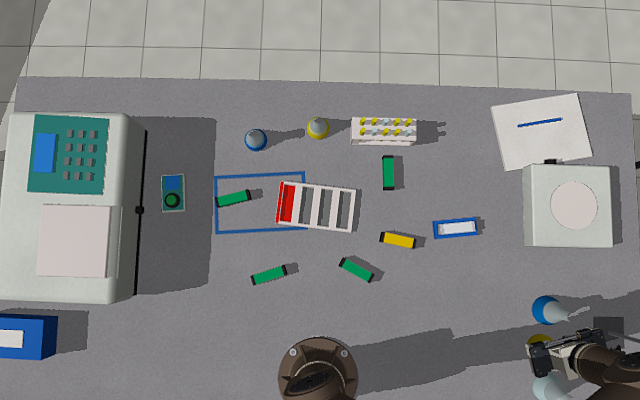

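View pics/scene0.png

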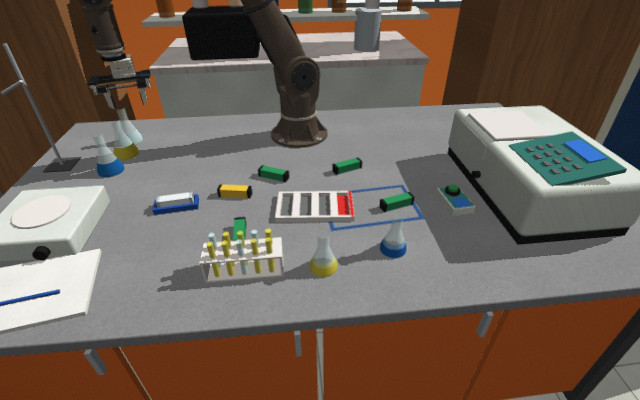

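Top view: image left is +y. The carrier is at (316,206) with its red trough to the left. The stand with the clear cell is at (456,228), yellow at (397,240), and the key at (172,199). There is no blue cell. Four green lookalikes sit at (235,198), (268,275), (357,270) and (389,173). The one at (235,198), inside the outline, is farthest left (+y), so it should be sample3. I'll check this with measured y values and a crop.

```bash
cat > h.py <<'E'
from cell import *
import numpy as np, cv2
from scipy.optimize import minimize
class Cam:
    def __init__(s,n):
        c=camera_info(n); s.K=np.array([[c['fx'],0,c['cx']],[0,c['fy'],c['cy']],[0,0,1]]); s.d=c['distortion']
        s.e=c['eye']; s.R=cv2.Rodrigues(np.array(c['rotation'],float))[0]
    def proj(s,P):
        return cv2.projectPoints(np.asarray(P,float).reshape(-1,1,3),cv2.Rodrigues(s.R.T)[0],-s.R.T@s.e,s.K,s.d)[0][:,0]
    def at(s,uv,z):
        u=cv2.undistortPoints(np.asarray(uv,float).reshape(-1,1,2),s.K,s.d)[:,0]
        r=np.c_[u,np.ones(len(u))]@s.R.T
        return s.e+r*((z-s.e[2])/r[:,2])[:,None]
def box(x,y,a,L,W,z0,z1):
    c,s=np.cos(a),np.sin(a)
    return [[x+c*i*L/2-s*j*W/2,y+s*i*L/2+c*j*W/2,z] for i in(-1,1) for j in(-1,1) for z in(z0,z1)]
def fit(cam,mask,L,W,z0,z1,freeL=False,hull=True):
    """box pose (x,y,yaw[,L]) whose outline best covers the mask; returns pose and IoU"""
    S=8; pts=cv2.findNonZero(mask.astype(np.uint8))[:,0].astype(float)
    lo=pts.min(0)-12; sz=((pts.max(0)+12-lo)*S).astype(int)
    M=cv2.resize(mask[int(lo[1]):int(lo[1])+sz[1]//S,int(lo[0]):int(lo[0])+sz[0]//S].astype(np.float32),None,fx=S,fy=S,interpolation=cv2.INTER_LINEAR)>.5
    lo=np.floor(lo); M=M.astype(np.uint8)
    if hull: m=np.zeros_like(M); cv2.fillConvexPoly(m,cv2.convexHull(cv2.findNonZero(M)),1); M=m
    w=cam.at(pts,(z0+z1)/2)[:,:2]; m0=w.mean(0); ev=np.linalg.eigh(np.cov((w-m0).T))[1][:,1 if L>W else 0]
    def cost(p):
        q=cam.proj(box(*p[:3],p[3] if freeL else L,W,z0,z1))
        r=np.zeros_like(M); cv2.fillConvexPoly(r,cv2.convexHull(np.round(((q-lo+.5)*S-.5)).astype(np.int32)),1)
        return -(r&M).sum()/max(1,(r|M).sum())
    p0=[*m0,np.arctan2(ev[1],ev[0])]+([L] if freeL else [])
    st=np.array([.008,.008,.08]+([.01] if freeL else []))
    for k in (1,.3):
        sim=np.vstack([p0]+[np.array(p0)+k*st*np.eye(len(st))[i] for i in range(len(st))])
        o=minimize(cost,p0,method='Nelder-Mead',options=dict(initial_simplex=sim,xatol=1e-5,fatol=1e-5)); p0=o.x
    p=np.array(o.x); p[2]=(p[2]+np.pi/2)%np.pi-np.pi/2
    return np.round(p,4),round(-o.fun,3)
def hsv(im): return cv2.cvtColor(im,cv2.COLOR_RGB2HSV)
def blob(m,near,dil=0):
    m=m.astype(np.uint8); k=cv2.dilate(m,np.ones((dil,dil))) if dil else m
    n,l,s,c=cv2.connectedComponentsWithStats(k)
    i=1+np.argmin(np.linalg.norm(c[1:]-near,axis=1)+1e3*(s[1:,4]<20)); return (l==i)&(m>0)
E
cat > look.py <<'E'
from h import *
import sys
cam=Cam('top'); im=get_image('top'); cv2.imwrite(f'pics/{sys.argv[1]}.png',im[:,:,::-1]); H=hsv(im)
h,s,v=[H[...,i].astype(int) for i in range(3)]
def win(m,u0,v0,u1,v1): z=np.zeros(m.shape,bool); z[v0:v1,u0:u1]=1; return m&z
green=(h>40)&(h<85)&(s>110)&(v>50); yel=(h>15)&(h<35)&(s>110)&(v>90)
for n in ((235,198),(268,275),(357,270),(389,173)):
    print('green',n,*fit(cam,blob(win(green,200,150,420,300),n),.09,.032,0,.032,True))
print('yellow',*fit(cam,blob(win(yel,200,150,480,300),(397,240)),.09,.032,0,.032,True))
w=win(((s<40)&(v>150))|(((h<8)|(h>172))&(s>120)),270,175,365,240)
print('carrier',*fit(cam,blob(w,(316,206),3),.136,.242,0,.018))
blue=(h>98)&(h<120)&(s>110)&(v>60)
print('stand',*fit(cam,blob(win(blue,425,210,490,245),(456,228),3),.136,.058,0,.020))
print('blank',*fit(cam,blob(win((s<90)&(v>150),437,218,477,240),(456,228),3),.11,.032,.008,.04,True))
k=win(green,160,185,185,215);p=cv2.findNonZero(k.astype(np.uint8))[:,0].mean(0);print('key px',p,cam.at(p,.035))
E
python3 look.py t1
python3 - <<'E'
import cv2
i=cv2.imread('pics/t1.png');cv2.imwrite('pics/c1.png',cv2.resize(i[155:285,155:415],None,fx=3,fy=3,interpolation=cv2.INTER_CUBIC))
E
```

```text
green (235, 198) [0.6092 0.2839 1.3663 0.1341] -0.0
green (268, 275) [0.3639 0.1711 1.5078 0.1153] -0.0
green (357, 270) [ 0.3732 -0.1315  1.0086  0.1067] -0.0
green (389, 173) [ 0.6216 -0.1649 -0.0485  0.1286] -0.0
yellow [ 0.4906 -0.2638  0.9997  0.1353] -0.0
carrier [0.5855 0.069  0.0349] -57368554846273.17
stand [ 0.5451 -0.3804  1.4508] -0.0
blank [ 0.5338 -0.4492  1.3093  0.1553] -0.0
key px [171.03061224 198.08163265] [[0.54183985 0.47483554 0.035     ]]h.py:28: RuntimeWarning: overflow encountered in scalar negative
  return -(r&M).sum()/max(1,(r|M).sum())
```

View pics/c1.png

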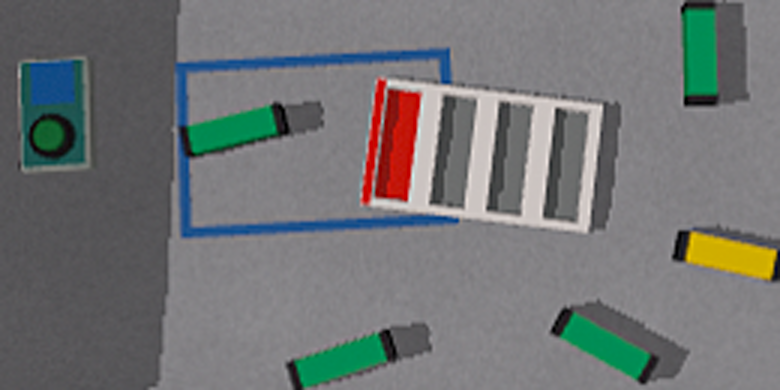

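```bash
sed -i 's/return -(r&M).sum()\/max(1,(r|M).sum())/return -float((r\&M).sum())\/max(1.,float((r|M).sum()))/' h.py
cat >> look.py <<'E'
if len(sys.argv)>2:
    b=blob(win((h>98)&(h<122)&(s>90)&(v>60),205,160,315,245),(250,203),9)
    for w in(.004,.006,.008,.010): print('spot',w,*fit(cam,b,.166+2*w,.272+2*w,0,1e-4))
E
python3 look.py t2 1; python3 -c "
from h import *
c=Cam('top');print(c.at([[171,198]],.04))
i=get_image('top')[:,:,::-1];cv2.imwrite('pics/c2.png',cv2.resize(i[200:255,370:490],None,fx=6,fy=6,interpolation=cv2.INTER_CUBIC))"
```

```text
green (235, 198) [ 0.5492  0.2858 -1.3082  0.0906] 0.95
green (268, 275) [ 0.3123  0.162  -1.2305  0.0915] 0.966
green (357, 270) [ 0.3339 -0.1118  1.0946  0.0911] 0.972
green (389, 173) [ 0.646  -0.2079  0.0324  0.0883] 0.965
yellow [ 0.4309 -0.2422  1.3725  0.0897] 0.943
carrier [ 0.5318  0.0208 -0.1042] 0.96
stand [ 0.4738 -0.4243 -1.456 ] 0.972
blank [ 0.4743 -0.4271 -1.4568  0.1043] 0.914
key px [171.12121212 198.01010101] [[0.54207336 0.47456224 0.035     ]]
spot 0.004 [0.5362 0.2032 0.0474] 0.858
spot 0.006 [0.5413 0.2034 0.0566] 0.89
spot 0.008 [0.5391 0.1995 0.0852] 0.922
spot 0.01 [0.5408 0.1998 0.0892] 0.955
[[0.5415822  0.47330304 0.04      ]]
```

View pics/c2.png

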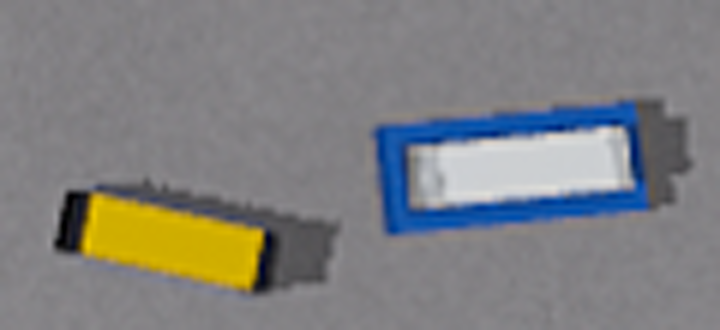

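The crops confirm sample3: the green cell at (235,198) has y=0.286, against 0.162, -0.112 and -0.208 for the other three. Yellow is at (397,240) and the clear cell at (456,228) in its stand. I'll start with the green cell.

Emit:
drive_tool([
  {"grip":-0.5,"tx":0.875,"ty":0.9,"tz":0,"turn":1},
  {"grip":-0.5,"tx":0.875,"ty":0.9,"tz":0,"turn":1},
  {"grip":-0.5,"tx":0.875,"ty":0.9,"tz":0,"turn":1},
  {"grip":-0.5,"tx":0.875,"ty":0.9,"tz":0,"turn":1},
  {"grip":-0.5,"tx":0.875,"ty":0.9,"tz":0,"turn":1},
  {"grip":-0.5,"tx":0.875,"ty":0.9,"tz":0,"turn":1},
  {"grip":-0.5,"tx":0.875,"ty":0.9,"tz":0,"turn":1},
  {"grip":-0.5,"tx":0.875,"ty":0.9,"tz":0,"turn":1},
  {"grip":-0.5,"tx":0.875,"ty":0.9,"tz":0,"turn":1},
  {"grip":-0.5,"tx":0.875,"ty":0.9,"tz":0,"turn":1},
  {"grip":-0.5,"tx":0.875,"ty":0.9,"tz":0,"turn":1},
  {"grip":-0.5,"tx":0.875,"ty":0.9,"tz":0,"turn":1},
])

```text
clock: 1.45
position: [0.5101, -0.2426, 0.2262]
ee_rot: [-2.492, -1.911, 0.0]
force: [-0.5, -1.6, 0.5]
width: 0.753
```

Emit:
drive_tool([
  {"grip":-0.5,"tx":0.097,"ty":1,"tz":0,"turn":0.5},
  {"grip":-0.5,"tx":0.097,"ty":1,"tz":0,"turn":0.5},
  {"grip":-0.5,"tx":0.097,"ty":1,"tz":0,"turn":0.5},
  {"grip":-0.5,"tx":0.097,"ty":1,"tz":0,"turn":0.5},
  {"grip":-0.5,"tx":0.097,"ty":1,"tz":0,"turn":0.5},
  {"grip":-0.5,"tx":0.097,"ty":1,"tz":0,"turn":0.5},
  {"grip":-0.5,"tx":0.097,"ty":1,"tz":0,"turn":0.5},
  {"grip":-0.5,"tx":0.097,"ty":1,"tz":0,"turn":0.5},
  {"grip":-0.5,"tx":0.097,"ty":1,"tz":0,"turn":0.5},
  {"grip":-0.5,"tx":0.097,"ty":1,"tz":0,"turn":0.5},
])

```text
clock: 2.45
position: [0.5488, 0.1573, 0.2259]
ee_rot: [-1.911, -2.492, 0.002]
force: [0.0, -0.2, 0.5]
width: 0.746
```

Emit:
drive_tool([
  {"grip":-0.5,"tx":0,"ty":0.322,"tz":-0.1,"turn":0},
  {"grip":-0.5,"tx":0,"ty":0.322,"tz":-0.2,"turn":0},
  {"grip":-0.5,"tx":0,"ty":0.322,"tz":-0.2,"turn":0},
  {"grip":-0.5,"tx":0,"ty":0.322,"tz":-0.3,"turn":0},
  {"grip":-0.5,"tx":0,"ty":0.322,"tz":-0.4,"turn":0},
  {"grip":-0.5,"tx":0,"ty":0.322,"tz":-0.47,"turn":0},
  {"grip":-0.5,"tx":0,"ty":0.322,"tz":-0.53,"turn":0},
  {"grip":-0.5,"tx":0,"ty":0.322,"tz":-0.53,"turn":0},
  {"grip":-0.5,"tx":0,"ty":0.322,"tz":-0.53,"turn":0},
  {"grip":0.6,"tx":0,"ty":0.322,"tz":-0.53,"turn":0},
  {"grip":0.6,"tx":0,"ty":0.322,"tz":-0.53,"turn":0},
  {"grip":0.6,"tx":0,"ty":0.322,"tz":-0.53,"turn":0},
  {"grip":0.6,"tx":0,"ty":0.322,"tz":-0.53,"turn":0},
  {"grip":0.6,"tx":0,"ty":0.322,"tz":-0.53,"turn":0},
  {"grip":0.6,"tx":0,"ty":0.322,"tz":-0.53,"turn":0},
], newtons=30)

```text
clock: 3.95
position: [0.5488, 0.2862, 0.0142]
ee_rot: [-1.911, -2.493, 0.002]
force: [-1.0, -0.4, 3.9]
width: 0.346
```

Emit:
drive_tool([
  {"grip":0.6,"tz":0.1},
  {"grip":0.6,"tz":0.2},
  {"grip":0.6,"tz":0.27},
  {"grip":0.6,"tz":0.27},
])

```text
invalid input
```

```bash
python3 look.py t3 | grep -v green; python3 -c "
import cv2
from h import *
print(observe()['width'])
a=cv2.imread('pics/t3.png')[110:290,150:480];b=get_image('scene')[120:280,140:480,::-1]
b=cv2.resize(b,(330,155));cv2.imwrite('pics/c3.png',cv2.resize(np.vstack([a,b]),None,fx=1.7,fy=1.7))"
```

```text
yellow [ 0.4312 -0.2421  1.3829  0.0902] 0.943
carrier [ 0.5293  0.0008 -0.2986] 0.737
stand [ 0.474  -0.4241 -1.4529] 0.972
blank [ 0.4734 -0.4247 -1.4784  0.11  ] 0.905
key px [170.59375    198.80208333] [[0.53952865 0.47607918 0.035     ]]
0.34379417326541906
```

View pics/c3.png

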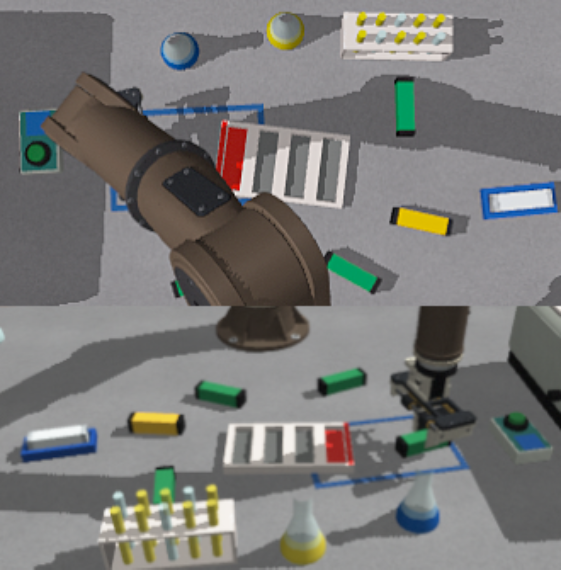

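The gripper is on the correct green cell (scene view about (425,440) in the crop) and the carrier has not moved. The top-right corner is still at about (356,189). All keys are required in each row, so I'm resending the lift and continuing toward trough2.

Emit:
drive_tool([
  {"grip":0.6,"tx":0,"ty":0,"tz":0.12,"turn":0},
  {"grip":0.6,"tx":0,"ty":0,"tz":0.24,"turn":0},
  {"grip":0.6,"tx":0,"ty":0,"tz":0.27,"turn":0},
  {"grip":0.6,"tx":-0.01,"ty":-0.1,"tz":0.27,"turn":0.14},
  {"grip":0.6,"tx":-0.02,"ty":-0.2,"tz":0.27,"turn":0.28},
  {"grip":0.6,"tx":-0.03,"ty":-0.3,"tz":0.27,"turn":0.42},
  {"grip":0.6,"tx":-0.04,"ty":-0.4,"tz":0.27,"turn":0.56},
  {"grip":0.6,"tx":-0.05,"ty":-0.5,"tz":0.27,"turn":0.7},
  {"grip":0.6,"tx":-0.05,"ty":-0.6,"tz":0.27,"turn":0.84},
  {"grip":0.6,"tx":-0.05,"ty":-0.7,"tz":0.27,"turn":1},
  {"grip":0.6,"tx":-0.05,"ty":-0.738,"tz":0.27,"turn":1},
  {"grip":0.6,"tx":-0.05,"ty":-0.738,"tz":0.27,"turn":1},
  {"grip":0.6,"tx":-0.05,"ty":-0.738,"tz":0.27,"turn":1},
])

```text
clock: 5.35
position: [0.5285, -0.0087, 0.1218]
ee_rot: [-0.411, -3.114, 0.001]
force: [-0.2, 0.2, -0.9]
width: 0.347
```

Emit:
drive_tool([
  {"grip":0.6,"tx":0,"ty":0,"tz":0,"turn":0.151},
  {"grip":0.6,"tx":0,"ty":0,"tz":0,"turn":0.151},
  {"grip":0.6,"tx":0,"ty":0,"tz":-0.1,"turn":0.151},
  {"grip":0.6,"tx":0,"ty":0,"tz":-0.16,"turn":0.151},
  {"grip":0.6,"tx":0,"ty":0,"tz":-0.19,"turn":0.151},
  {"grip":0.6,"tx":0,"ty":0,"tz":-0.205,"turn":0.151},
  {"grip":0.6,"tx":0,"ty":0,"tz":-0.22,"turn":0.151},
  {"grip":0.6,"tx":0,"ty":0,"tz":-0.23,"turn":0.151},
  {"grip":0.6,"tx":0,"ty":0,"tz":-0.24,"turn":0.151},
  {"grip":0.6,"tx":0,"ty":0,"tz":-0.247,"turn":0.151},
  {"grip":0.6,"tx":0,"ty":0,"tz":-0.25,"turn":0.151},
  {"grip":0.6,"tx":0,"ty":0,"tz":-0.25,"turn":0.151},
])

```text
clock: 6.55
position: [0.5286, -0.0088, 0.0218]
ee_rot: [-0.164, -3.137, 0.001]
force: [0.5, 0.4, -1.4]
width: 0.344
```

Emit:
drive_tool([
  {"grip":0.6,"tx":0,"ty":0,"tz":-0.003,"turn":0},
  {"grip":0.05,"tx":0,"ty":0,"tz":-0.003,"turn":0},
  {"grip":0.05,"tx":0,"ty":0,"tz":-0.003,"turn":0},
  {"grip":0.05,"tx":0,"ty":0,"tz":-0.003,"turn":0},
  {"grip":0.05,"tx":0,"ty":0,"tz":0.05,"turn":0},
  {"grip":-0.5,"tx":0,"ty":0,"tz":0.15,"turn":0},
  {"grip":-0.5,"tx":-0.05,"ty":-0.1,"tz":0.2,"turn":-0.14},
  {"grip":-0.5,"tx":-0.1,"ty":-0.2,"tz":0.2,"turn":-0.28},
  {"grip":-0.5,"tx":-0.15,"ty":-0.3,"tz":0.2,"turn":-0.42},
  {"grip":-0.5,"tx":-0.2,"ty":-0.4,"tz":0.2,"turn":-0.56},
  {"grip":-0.5,"tx":-0.243,"ty":-0.5,"tz":0.2,"turn":-0.7},
  {"grip":-0.5,"tx":-0.243,"ty":-0.583,"tz":0.2,"turn":-0.84},
  {"grip":-0.5,"tx":-0.243,"ty":-0.583,"tz":0.2,"turn":-1},
  {"grip":-0.5,"tx":-0.243,"ty":-0.583,"tz":0.2,"turn":-1},
])

```text
clock: 7.95
position: [0.4312, -0.2429, 0.102]
ee_rot: [-1.717, -2.63, 0.001]
force: [0.1, 0.6, 0.5]
width: 0.745
```

```bash
cat > view.py <<'E'
import sys
from h import *
cam=Cam('top');o=observe();print(np.round(o['clock'],2),np.round(o['position'],4),'yaw',round(2*np.arctan2(o['ee_rot'][1],o['ee_rot'][0])%(2*np.pi),4),'w',round(o['width'],3))
t=get_image('top')[...,::-1];cv2.imwrite(f'pics/{sys.argv[1]}t.png',t);s=get_image('scene')[...,::-1];cv2.imwrite(f'pics/{sys.argv[1]}s.png',s)
a=t[110:290,150:490];b=cv2.resize(s[130:280,140:480],(340,150))
cv2.imwrite(f'pics/{sys.argv[1]}.png',cv2.resize(np.vstack([a,b]),None,fx=1.75,fy=1.75,interpolation=cv2.INTER_CUBIC))
E
python3 view.py d4; python3 look.py t4|egrep 'yel|carr|stand|blank'
```

```text
7.95 [ 0.4312 -0.2429  0.102 ] yaw 1.9849 w 0.745
yellow [ 0.4347 -0.2192  1.3336  0.0435] 0.862
carrier [ 0.5304  0.0214 -0.0948] 0.919
stand [ 0.5198 -0.4789  0.0955] 0.274
blank [ 0.479  -0.4691  0.6384  0.0195] 0.347
```

View pics/d4.png

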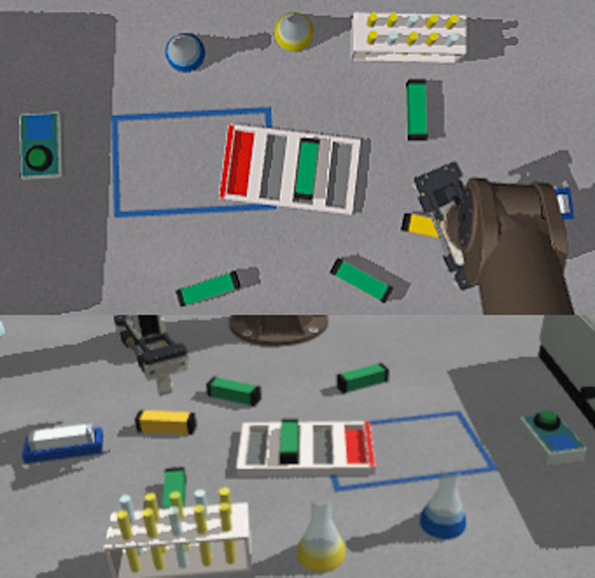

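Green now lies in trough2, seen at (306,168) in the crop, and the carrier is unmoved. Next is the yellow cell.

Emit:
drive_tool([
  {"grip":-0.5,"tx":0,"ty":0.002,"tz":0,"turn":-0.15},
  {"grip":-0.5,"tx":0,"ty":0.002,"tz":0,"turn":-0.3},
  {"grip":-0.5,"tx":0,"ty":0.002,"tz":0,"turn":-0.45},
  {"grip":-0.5,"tx":0,"ty":0.002,"tz":0,"turn":-0.58},
  {"grip":-0.5,"tx":0,"ty":0.002,"tz":0,"turn":-0.58},
  {"grip":-0.5,"tx":0,"ty":0.002,"tz":-0.1,"turn":-0.58},
  {"grip":-0.5,"tx":0,"ty":0.002,"tz":-0.18,"turn":-0.58},
  {"grip":-0.5,"tx":0,"ty":0.002,"tz":-0.22,"turn":-0.58},
  {"grip":-0.5,"tx":0,"ty":0.002,"tz":-0.22,"turn":-0.58},
  {"grip":0.6,"tx":0,"ty":0.002,"tz":-0.22,"turn":-0.58},
  {"grip":0.6,"tx":0,"ty":0.002,"tz":-0.22,"turn":-0.58},
  {"grip":0.6,"tx":0,"ty":0.002,"tz":-0.22,"turn":-0.58},
  {"grip":0.6,"tx":0,"ty":0.002,"tz":-0.22,"turn":-0.58},
  {"grip":0.6,"tx":0,"ty":0.002,"tz":-0.22,"turn":-0.58},
  {"grip":0.6,"tx":0,"ty":0.002,"tz":-0.1,"turn":-0.58},
  {"grip":0.6,"tx":0,"ty":0.002,"tz":0,"turn":-0.58},
  {"grip":0.6,"tx":0,"ty":0.002,"tz":0,"turn":-0.58},
])

```text
clock: 9.8
position: [0.4346, -0.2411, 0.1065]
ee_rot: [2.41, 2.006, 0.005]
force: [0.2, -0.1, -1.0]
width: 0.345
```

Emit:
drive_tool([
  {"grip":0.6,"tx":0.05,"ty":0.1,"tz":0.03,"turn":0.14},
  {"grip":0.6,"tx":0.1,"ty":0.2,"tz":0.03,"turn":0.28},
  {"grip":0.6,"tx":0.15,"ty":0.3,"tz":0.03,"turn":0.42},
  {"grip":0.6,"tx":0.219,"ty":0.4,"tz":0.03,"turn":0.56},
  {"grip":0.6,"tx":0.219,"ty":0.432,"tz":0.03,"turn":0.7},
  {"grip":0.6,"tx":0.219,"ty":0.432,"tz":0.03,"turn":0.84},
  {"grip":0.6,"tx":0.219,"ty":0.432,"tz":0.03,"turn":1},
  {"grip":0.6,"tx":0.219,"ty":0.432,"tz":0.03,"turn":1},
  {"grip":0.6,"tx":0.219,"ty":0.432,"tz":0.03,"turn":1},
])

```text
clock: 10.7
position: [0.5217, -0.0685, 0.118]
ee_rot: [1.09, 2.943, 0.009]
force: [-0.1, -0.8, -2.1]
width: 0.344
```

Emit:
drive_tool([
  {"grip":0.6,"tx":0.001,"ty":0,"tz":0,"turn":0.14},
  {"grip":0.6,"tx":0.001,"ty":0,"tz":0,"turn":0.28},
  {"grip":0.6,"tx":0.001,"ty":0,"tz":0,"turn":0.42},
  {"grip":0.6,"tx":0.001,"ty":0,"tz":0,"turn":0.582},
  {"grip":0.6,"tx":0.001,"ty":0,"tz":0,"turn":0.582},
  {"grip":0.6,"tx":0.001,"ty":0,"tz":-0.08,"turn":0.582},
  {"grip":0.6,"tx":0.001,"ty":0,"tz":-0.14,"turn":0.582},
  {"grip":0.6,"tx":0.001,"ty":0,"tz":-0.17,"turn":0.582},
  {"grip":0.6,"tx":0.001,"ty":0,"tz":-0.19,"turn":0.582},
  {"grip":0.6,"tx":0.001,"ty":0,"tz":-0.205,"turn":0.582},
  {"grip":0.6,"tx":0.001,"ty":0,"tz":-0.22,"turn":0.582},
  {"grip":0.6,"tx":0.001,"ty":0,"tz":-0.23,"turn":0.582},
  {"grip":0.6,"tx":0.001,"ty":0,"tz":-0.24,"turn":0.582},
  {"grip":0.6,"tx":0.001,"ty":0,"tz":-0.24,"turn":0.582},
])

```text
clock: 12.1
position: [0.5224, -0.0685, 0.0221]
ee_rot: [0.158, 3.136, 0.01]
force: [0.6, 0.1, -2.1]
width: 0.345
```

Emit:
drive_tool([
  {"grip":0.6,"tx":0,"ty":0,"tz":-0.004,"turn":0},
  {"grip":0.05,"tx":0,"ty":0,"tz":-0.004,"turn":0},
  {"grip":0.05,"tx":0,"ty":0,"tz":-0.004,"turn":0},
  {"grip":0.05,"tx":0,"ty":0,"tz":-0.004,"turn":0},
  {"grip":0.05,"tx":0,"ty":0,"tz":0.05,"turn":0},
  {"grip":-0.5,"tx":0,"ty":0,"tz":0.15,"turn":0},
  {"grip":-0.5,"tx":-0.02,"ty":-0.1,"tz":0.22,"turn":-0.14},
  {"grip":-0.5,"tx":-0.04,"ty":-0.2,"tz":0.22,"turn":-0.28},
  {"grip":-0.5,"tx":-0.06,"ty":-0.3,"tz":0.22,"turn":-0.42},
  {"grip":-0.5,"tx":-0.08,"ty":-0.4,"tz":0.22,"turn":-0.56},
  {"grip":-0.5,"tx":-0.12,"ty":-0.5,"tz":0.22,"turn":-0.7},
  {"grip":-0.5,"tx":-0.12,"ty":-0.6,"tz":0.22,"turn":-0.84},
  {"grip":-0.5,"tx":-0.12,"ty":-0.7,"tz":0.22,"turn":-1},
  {"grip":-0.5,"tx":-0.12,"ty":-0.8,"tz":0.22,"turn":-1},
  {"grip":-0.5,"tx":-0.12,"ty":-0.8925,"tz":0.22,"turn":-1},
  {"grip":-0.5,"tx":-0.12,"ty":-0.8925,"tz":0.22,"turn":-1},
  {"grip":-0.5,"tx":-0.12,"ty":-0.8925,"tz":0.22,"turn":-1},
])

```text
clock: 13.8
position: [0.4739, -0.4261, 0.1096]
ee_rot: [1.706, 2.634, 0.009]
force: [0.2, 0.0, -0.6]
width: 0.751
```

```bash
python3 view.py d5; python3 look.py t5 1|egrep 'yel|carr|spot'
```

```text
13.8 [ 0.4739 -0.4261  0.1096] yaw 1.9921 w 0.751
yellow [ 0.5238 -0.0689 -0.0897  0.0938] 0.946
carrier [ 0.5306  0.0219 -0.0966] 0.96
spot 0.004 [0.5406 0.2037 0.117 ] 0.858
spot 0.006 [0.5403 0.1953 0.0512] 0.891
spot 0.008 [0.5406 0.2008 0.0861] 0.923
spot 0.01 [0.5402 0.2003 0.0735] 0.956
```

View pics/d5.png

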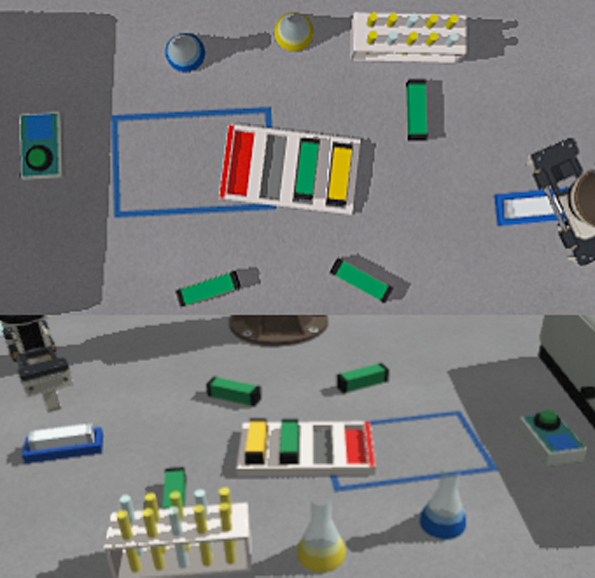

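Green and yellow are in trough2 and trough3, and the clear cell is still in its stand. Picking up the clear cell.

Emit:
drive_tool([
  {"grip":-0.3,"tx":0,"ty":0.001,"tz":0,"turn":-0.14},
  {"grip":-0.3,"tx":0,"ty":0.001,"tz":0,"turn":-0.29},
  {"grip":-0.3,"tx":0,"ty":0.001,"tz":0,"turn":-0.29},
  {"grip":-0.3,"tx":0,"ty":0.001,"tz":-0.1,"turn":-0.29},
  {"grip":-0.3,"tx":0,"ty":0.001,"tz":-0.17,"turn":-0.29},
  {"grip":-0.3,"tx":0,"ty":0.001,"tz":-0.2,"turn":-0.29},
  {"grip":-0.3,"tx":0,"ty":0.001,"tz":-0.217,"turn":-0.29},
  {"grip":-0.3,"tx":0,"ty":0.001,"tz":-0.217,"turn":-0.29},
  {"grip":0.6,"tx":0,"ty":0.001,"tz":-0.217,"turn":-0.29},
  {"grip":0.6,"tx":0,"ty":0.001,"tz":-0.217,"turn":-0.29},
  {"grip":0.6,"tx":0,"ty":0.001,"tz":-0.217,"turn":-0.29},
  {"grip":0.6,"tx":0,"ty":0.001,"tz":-0.217,"turn":-0.29},
  {"grip":0.6,"tx":0,"ty":0.001,"tz":-0.217,"turn":-0.29},
  {"grip":0.6,"tx":0,"ty":0.001,"tz":-0.1,"turn":-0.29},
  {"grip":0.6,"tx":0,"ty":0.001,"tz":0,"turn":-0.29},
  {"grip":0.6,"tx":0,"ty":0.001,"tz":0.02,"turn":-0.29},
  {"grip":0.6,"tx":0,"ty":0.001,"tz":0.02,"turn":-0.29},
])

```text
clock: 15.65
position: [0.4756, -0.4241, 0.1197]
ee_rot: [2.077, 2.346, 0.008]
force: [-0.6, 0.2, -2.5]
width: 0.344
```

```bash
python3 view.py d6
python3 - <<'E'
import cv2,numpy as np
a=cv2.imread('pics/d6t.png');b=cv2.imread('pics/d6s.png')
cv2.imwrite('pics/d6c.png',np.hstack([cv2.resize(a[170:290,420:540],None,fx=3,fy=3),cv2.resize(b[120:240,120:240],None,fx=3,fy=3)]))
E
```

```text
15.65 [ 0.4756 -0.4241  0.1197] yaw 1.6921 w 0.344
```

View pics/d6c.png

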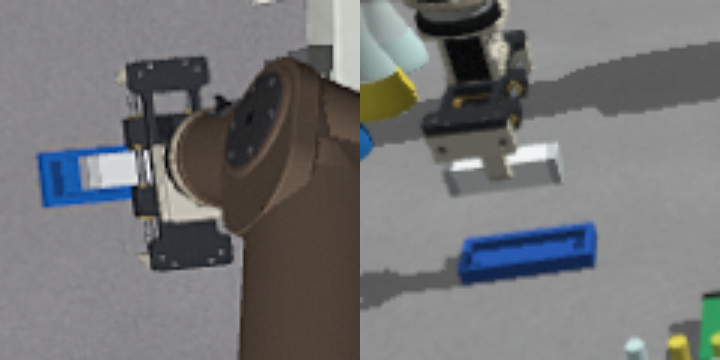

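The clear cell is held mid-body above the empty stand. Carrying it to trough0.

Emit:
drive_tool([
  {"grip":0.6,"tx":0.02,"ty":0.08,"tz":0.02,"turn":0.1},
  {"grip":0.6,"tx":0.04,"ty":0.18,"tz":0.02,"turn":0.2},
  {"grip":0.6,"tx":0.06,"ty":0.28,"tz":0.02,"turn":0.3},
  {"grip":0.6,"tx":0.08,"ty":0.38,"tz":0.02,"turn":0.4},
  {"grip":0.6,"tx":0.1,"ty":0.48,"tz":0.02,"turn":0.5},
  {"grip":0.6,"tx":0.12,"ty":0.58,"tz":0.02,"turn":0.6},
  {"grip":0.6,"tx":0.14,"ty":0.68,"tz":0.02,"turn":0.7},
  {"grip":0.6,"tx":0.159,"ty":0.78,"tz":0.02,"turn":0.8},
  {"grip":0.6,"tx":0.159,"ty":0.88,"tz":0.02,"turn":0.8},
  {"grip":0.6,"tx":0.159,"ty":0.96,"tz":0.02,"turn":0.8},
  {"grip":0.6,"tx":0.159,"ty":1,"tz":0.02,"turn":0.8},
  {"grip":0.6,"tx":0.159,"ty":1,"tz":0.02,"turn":0.8},
  {"grip":0.6,"tx":0.159,"ty":1,"tz":0.02,"turn":0.8},
])

```text
clock: 17.05
position: [0.5367, -0.0238, 0.1235]
ee_rot: [-0.945, -2.995, -0.007]
force: [-0.7, 0.2, -1.9]
width: 0.345
```

Emit:
drive_tool([
  {"grip":0.6,"tx":0.007,"ty":0.1,"tz":0,"turn":0.13},
  {"grip":0.6,"tx":0.007,"ty":0.2,"tz":0,"turn":0.26},
  {"grip":0.6,"tx":0.007,"ty":0.3,"tz":0,"turn":0.39},
  {"grip":0.6,"tx":0.007,"ty":0.338,"tz":0,"turn":0.492},
  {"grip":0.6,"tx":0.007,"ty":0.338,"tz":0,"turn":0.492},
  {"grip":0.6,"tx":0.007,"ty":0.338,"tz":0,"turn":0.492},
  {"grip":0.6,"tx":0.007,"ty":0.338,"tz":-0.08,"turn":0.492},
  {"grip":0.6,"tx":0.007,"ty":0.338,"tz":-0.14,"turn":0.492},
  {"grip":0.6,"tx":0.007,"ty":0.338,"tz":-0.18,"turn":0.492},
  {"grip":0.6,"tx":0.007,"ty":0.338,"tz":-0.2,"turn":0.492},
  {"grip":0.6,"tx":0.007,"ty":0.338,"tz":-0.22,"turn":0.492},
  {"grip":0.6,"tx":0.007,"ty":0.338,"tz":-0.235,"turn":0.492},
  {"grip":0.6,"tx":0.007,"ty":0.338,"tz":-0.245,"turn":0.492},
  {"grip":0.6,"tx":0.007,"ty":0.338,"tz":-0.253,"turn":0.492},
  {"grip":0.6,"tx":0.007,"ty":0.338,"tz":-0.253,"turn":0.492},
])

```text
clock: 18.55
position: [0.5395, 0.1114, 0.0223]
ee_rot: [-0.15, -3.136, -0.006]
force: [0.2, 0.4, -2.3]
width: 0.349
```

Emit:
drive_tool([
  {"grip":0.6,"tx":0,"ty":0,"tz":-0.004,"turn":0},
  {"grip":0.05,"tx":0,"ty":0,"tz":-0.004,"turn":0},
  {"grip":0.05,"tx":0,"ty":0,"tz":-0.004,"turn":0},
  {"grip":0.05,"tx":0,"ty":0,"tz":-0.004,"turn":0},
  {"grip":0.05,"tx":0,"ty":0,"tz":0.05,"turn":0},
  {"grip":-1,"tx":0,"ty":0,"tz":0.15,"turn":0},
  {"grip":-1,"tx":0,"ty":-0.1,"tz":0.25,"turn":-0.14},
  {"grip":-1,"tx":0,"ty":-0.2,"tz":0.32,"turn":-0.28},
  {"grip":-1,"tx":-0.02,"ty":-0.3,"tz":0.32,"turn":-0.42},
  {"grip":-1,"tx":-0.04,"ty":-0.4,"tz":0.32,"turn":-0.56},
  {"grip":-1,"tx":-0.06,"ty":-0.5,"tz":0.32,"turn":-0.7},
  {"grip":-1,"tx":-0.06,"ty":-0.6,"tz":0.32,"turn":-0.84},
  {"grip":-1,"tx":-0.06,"ty":-0.7,"tz":0.32,"turn":-1},
  {"grip":-1,"tx":-0.06,"ty":-0.8,"tz":0.32,"turn":-1},
  {"grip":-1,"tx":-0.06,"ty":-0.9,"tz":0.32,"turn":-1},
  {"grip":-1,"tx":-0.06,"ty":-0.9,"tz":0.32,"turn":-1},
  {"grip":-1,"tx":-0.06,"ty":-0.9,"tz":0.32,"turn":-1},
])

```text
clock: 20.25
position: [0.5152, -0.2494, 0.1501]
ee_rot: [-1.702, -2.64, -0.008]
force: [-0.1, 1.2, 0.4]
width: 0.999
```

```bash
cat > st.py <<'E'
# carrier, its cells, spot; offsets in carrier and spot frames
from h import *
import sys
cam=Cam('top'); im=get_image('top'); cv2.imwrite(f'pics/{sys.argv[1]}.png',im[:,:,::-1]); H=hsv(im)
h,s,v=[H[...,i].astype(int) for i in range(3)]
u,vv=map(int,sys.argv[2:4])
def win(m,du,dv): z=np.zeros(m.shape,bool); z[vv-dv:vv+dv,u-du:u+du]=1; return m&z
wh=win(((s<40)&(v>150))|(((h<8)|(h>172))&(s>120)),52,38)
c,i=fit(cam,blob(wh,(u,vv),5),.136,.242,0,.018); print('carrier',c,i)
for n,m in(('green',(h>40)&(h<85)&(s>110)&(v>50)),('yellow',(h>15)&(h<35)&(s>110)&(v>90))):
    p,i=fit(cam,blob(win(m,45,30),(u,vv)),.09,.032,.006,.038,True); d=p[:2]-c[:2]; a=c[2]
    print(n,p,i,'in carrier',np.round([d@[np.cos(a),np.sin(a)],d@[-np.sin(a),np.cos(a)],p[2]-a],4))
o=observe();print(np.round(o['clock'],2),np.round(o['position'],4),'yaw',round(2*np.arctan2(o['ee_rot'][1],o['ee_rot'][0])%(2*np.pi),4),'w',round(o['width'],3))
E
python3 st.py t7 316 206; python3 -c "
import cv2;i=cv2.imread('pics/t7.png')[150:260,200:440];cv2.imwrite('pics/c7.png',cv2.resize(i,None,fx=3.3,fy=3.3,interpolation=2))"
```

```text
carrier [ 0.5301  0.0171 -0.0941] 0.862
green [ 0.5314 -0.0093 -0.0876  0.0927] 0.964 in carrier [ 0.0038 -0.0262  0.0065]
yellow [ 0.5233 -0.0685 -0.0868  0.0934] 0.953 in carrier [ 0.0013 -0.0859  0.0073]
20.3 [ 0.5155 -0.2479  0.1502] yaw 1.9985 w 1.002
```

View pics/c7.png

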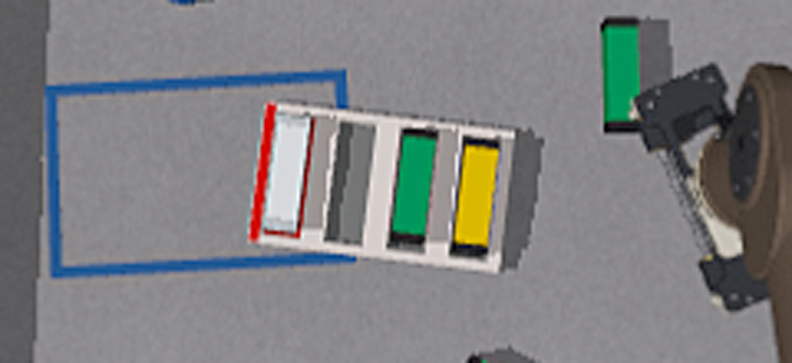

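All three cells are in: clear in red (left), green and yellow in trough2 and trough3. Before pushing I'll refine the outline pose with a line fit.

```bash
cat > spot.py <<'E'
from h import *
from scipy.optimize import least_squares
import sys
cam=Cam('top'); im=cv2.imread(f'pics/{sys.argv[1]}.png')[:,:,::-1]; H=hsv(np.ascontiguousarray(im)); h,s,v=[H[...,i].astype(int) for i in range(3)]
m=np.zeros(h.shape,bool); m[160:245,205:315]=1; m&=(h>98)&(h<122)&(s>70)&(v>60)
P=cam.at(cv2.findNonZero(m.astype(np.uint8))[:,0],0)[:,:2]
def r(p):
    c,s=np.cos(p[2]),np.sin(p[2]); d=(P-p[:2])@np.array([[c,-s],[s,c]]); q=np.abs(d)-np.array([.083,.136])-p[3]/2
    return np.where((q>0).all(1),np.hypot(*q.T),np.max(q,1))
o=least_squares(r,[.54,.2,.07,.008],loss='soft_l1',f_scale=.003); print('spot',np.round(o.x,4),'rms',np.sqrt(np.mean(r(o.x)**2)).round(4),len(P))
E
python3 spot.py t7; python3 spot.py t2
```

```text
spot [0.5403 0.1991 0.079  0.0122] rms 0.0034 878
spot [0.5403 0.1994 0.0799 0.0123] rms 0.0035 868
```

Emit:
drive_tool([
  {"grip":-0.7,"tx":-0.003,"ty":0.1,"tz":0,"turn":-0.14},
  {"grip":-0.7,"tx":-0.003,"ty":0.22,"tz":0,"turn":-0.28},
  {"grip":-0.7,"tx":-0.003,"ty":0.22,"tz":0,"turn":-0.42},
  {"grip":-0.7,"tx":-0.003,"ty":0.22,"tz":0,"turn":-0.501},
  {"grip":-0.7,"tx":-0.003,"ty":0.22,"tz":0,"turn":-0.501},
  {"grip":-0.7,"tx":-0.003,"ty":0.22,"tz":-0.1,"turn":-0.501},
  {"grip":-0.7,"tx":-0.003,"ty":0.22,"tz":-0.2,"turn":-0.501},
  {"grip":-0.7,"tx":-0.003,"ty":0.22,"tz":-0.3,"turn":-0.501},
  {"grip":-0.7,"tx":-0.003,"ty":0.22,"tz":-0.36,"turn":-0.501},
  {"grip":-0.7,"tx":-0.003,"ty":0.22,"tz":-0.36,"turn":-0.501},
  {"grip":-0.7,"tx":-0.003,"ty":0.22,"tz":-0.36,"turn":-0.501},
])

```text
clock: 21.4
position: [0.5145, -0.1591, 0.0067]
ee_rot: [2.323, 2.114, 0.009]
force: [0.8, 0.0, 0.5]
width: 0.852
```

Emit:
drive_tool([
  {"grip":-0.7,"tx":0.005,"ty":0.06,"tz":0,"turn":0},
  {"grip":-0.7,"tx":0.008,"ty":0.1,"tz":0,"turn":0},
  {"grip":-0.7,"tx":0.009,"ty":0.128,"tz":0,"turn":0},
  {"grip":-0.7,"tx":0.013,"ty":0.148,"tz":0,"turn":0.007},
  {"grip":-0.7,"tx":0.017,"ty":0.17,"tz":0,"turn":0.016},
  {"grip":-0.7,"tx":0.022,"ty":0.195,"tz":0,"turn":0.025},
  {"grip":-0.7,"tx":0.026,"ty":0.22,"tz":0,"turn":0.034},
  {"grip":-0.7,"tx":0.031,"ty":0.245,"tz":0,"turn":0.043},
  {"grip":-0.7,"tx":0.035,"ty":0.27,"tz":0,"turn":0.053},
  {"grip":-0.7,"tx":0.04,"ty":0.295,"tz":0,"turn":0.062},
  {"grip":-0.7,"tx":0.044,"ty":0.32,"tz":0,"turn":0.071},
  {"grip":-0.7,"tx":0.049,"ty":0.345,"tz":0,"turn":0.08},
  {"grip":-0.7,"tx":0.054,"ty":0.37,"tz":0,"turn":0.09},
  {"grip":-0.7,"tx":0.058,"ty":0.395,"tz":0,"turn":0.1},
  {"grip":-0.7,"tx":0.063,"ty":0.42,"tz":0,"turn":0.109},
  {"grip":-0.7,"tx":0.068,"ty":0.448,"tz":0,"turn":0.119},
  {"grip":-0.7,"tx":0.068,"ty":0.448,"tz":0,"turn":0.119},
])

```text
clock: 23.1
position: [0.5431, 0.0205, 0.0082]
ee_rot: [2.185, 2.254, 0.011]
force: [0.4, 0.6, 0.2]
width: 0.847
```

```bash
python3 st.py t8 274 205; python3 -c "
import cv2;i=cv2.imread('pics/t8.png')[140:280,200:400];cv2.imwrite('pics/c8.png',cv2.resize(i,None,fx=3.5,fy=3.5,interpolation=2))"
```

```text
carrier [0.5373 0.1823 0.035 ] 0.627
green [0.5431 0.121  0.0524 0.0944] 0.915 in carrier [ 0.0037 -0.0615  0.0174]
yellow [0.5143 0.0712 0.4997 0.0334] 0.513 in carrier [-0.0269 -0.1102  0.4647]
23.15 [0.5427 0.0203 0.0078] yaw 1.6017 w 0.852
```

View pics/c8.png

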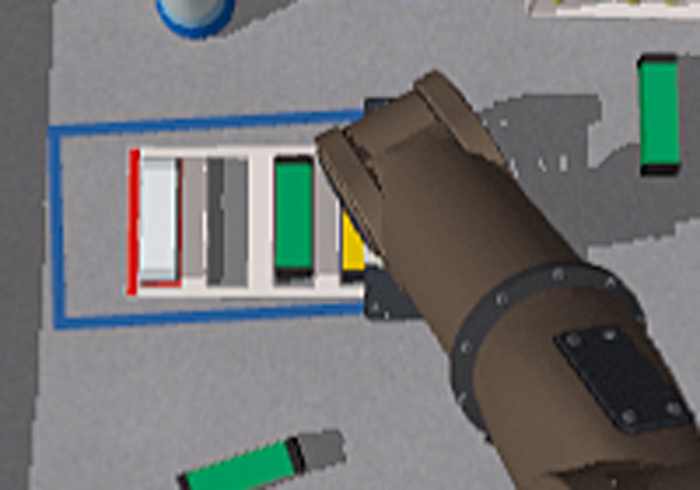

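The push is tracking well: the carrier is nearly square, centred at about (0.538,0.152), with about 48 mm left to go.

Emit:
drive_tool([
  {"grip":-0.7,"tx":0.004,"ty":0.02,"tz":0,"turn":0.01},
  {"grip":-0.7,"tx":0.008,"ty":0.045,"tz":0,"turn":0.018},
  {"grip":-0.7,"tx":0.012,"ty":0.07,"tz":0,"turn":0.027},
  {"grip":-0.7,"tx":0.016,"ty":0.095,"tz":0,"turn":0.037},
  {"grip":-0.7,"tx":0.02,"ty":0.115,"tz":0,"turn":0.046},
  {"grip":-0.7,"tx":0.02,"ty":0.122,"tz":0,"turn":0.046},
  {"grip":-0.7,"tx":0.02,"ty":0.122,"tz":0,"turn":0.046},
  {"grip":-0.7,"tx":0.02,"ty":0.08,"tz":0,"turn":0.046},
  {"grip":-0.7,"tx":0.02,"ty":0,"tz":0.05,"turn":0.046},
  {"grip":-0.7,"tx":0.02,"ty":-0.1,"tz":0.2,"turn":0.046},
  {"grip":-0.7,"tx":0.02,"ty":-0.22,"tz":0.3,"turn":0.046},
  {"grip":-0.7,"tx":0.02,"ty":-0.34,"tz":0.4,"turn":0.046},
  {"grip":-0.7,"tx":0.02,"ty":-0.46,"tz":0.4,"turn":0.046},
  {"grip":-0.7,"tx":0.02,"ty":-0.5,"tz":0.4,"turn":0.046},
  {"grip":-0.7,"tx":0.02,"ty":-0.5,"tz":0.4,"turn":0.046},
])

```text
clock: 24.65
position: [0.5507, -0.188, 0.1693]
ee_rot: [2.139, 2.293, 0.009]
force: [-0.7, -0.4, -1.3]
width: 0.848
```

```bash
sed -i 's/c,i=fit(cam,blob(wh/wh=win(((s<40)\&(v>int(sys.argv[4]) if len(sys.argv)>4 else v>150))|(((h<8)|(h>172))\&(s>120)),52,38); c,i=fit(cam,blob(wh/' st.py; python3 st.py t9 260 203;  python3 spot.py t9; python3 -c "
import cv2;i=cv2.imread('pics/t9.png')[140:270,150:370];cv2.imwrite('pics/c9.png',cv2.resize(i,None,fx=3.5,fy=3.5,interpolation=2))"
```

```text
carrier [0.5461 0.185  0.1569] 0.694
green [0.5467 0.1707 0.0758 0.0912] 0.932 in carrier [-0.0016 -0.0142 -0.0811]
yellow [0.5483 0.1104 0.0482 0.0914] 0.966 in carrier [-0.0095 -0.074  -0.1087]
24.7 [ 0.5506 -0.1846  0.1686] yaw 1.6427 w 0.85
spot [0.5404 0.1992 0.0808 0.0121] rms 0.0065 1069
```

View pics/c9.png

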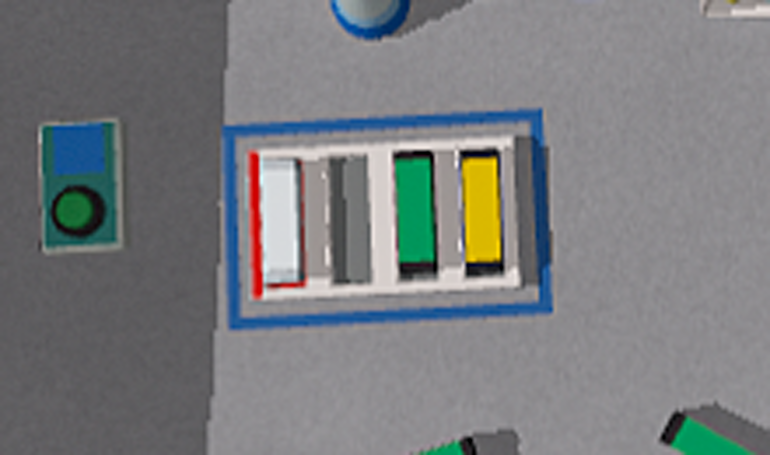

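The carrier sits inside the outline with visible margins all round, the right side slightly wider. Yellow and green imply a centre near (0.5415,0.201) and a yaw near 0.05. I'll check this with its corners and triangulate the key.

Run:
```python
from h import *
t,s=Cam('top'),Cam('scene')
q=t.at([[221.4,183.4],[222.9,225.1],[299.0,179.0],[298.0,221.5]],.018)[:,:2];print('corners',q.round(4).tolist(),'mid',q.mean(0).round(4))
print('left',np.hypot(*(q[0]-q[1])).round(4),'right',np.hypot(*(q[2]-q[3])).round(4),'yaw',[round(float(np.arctan2(d[1],d[0])),3) for d in(q[0]-q[1],q[2]-q[3])])
def key(n,box):
    im=get_image(n);H=hsv(im);m=np.zeros(H.shape[:2],bool);u0,v0,u1,v1=box;m[v0:v1,u0:u1]=1
    m&=(H[...,0]>50)&(H[...,0]<75)&(H[...,1]>150)&(H[...,2]>70)
    p=cv2.findNonZero(m.astype(np.uint8))[:,0]; c,r=cv2.minEnclosingCircle(p); return p.mean(0),c,r,len(p)
a=key('top',(160,188,185,215));b=key('scene',(438,178,470,202));print(a,b)
for z in(.03,.035,.04,.045):print(z,t.at([a[0]],z)[0].round(4),s.at([b[0]],z)[0].round(4))
i=get_image('scene')[165:220,420:490,::-1];cv2.imwrite('pics/k.png',cv2.resize(i,None,fx=6,fy=6,interpolation=2))
```

```text
corners [[0.5949, 0.3218], [0.4624, 0.3105], [0.6155, 0.0751], [0.4802, 0.0742]] mid [0.5382 0.1954]
left 0.1329 right 0.1354 yaw [0.085, 0.007]
(array([170.63291139, 199.62025316]), (170.64285278320312, 199.64285278320312), 4.953974723815918, 79) (array([453.34210526, 187.47368421]), (453.0, 187.5), 4.272101879119873, 38)
0.03 [0.5374 0.4774 0.03  ] [0.5117 0.4861 0.03  ]
0.035 [0.537  0.4758 0.035 ] [0.5185 0.4823 0.035 ]
0.04 [0.5365 0.4741 0.04  ] [0.5253 0.4784 0.04  ]
0.045 [0.536  0.4725 0.045 ] [0.5321 0.4746 0.045 ]
```

View pics/k.png

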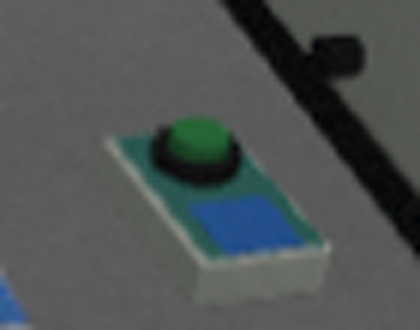

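The key's top centre is at about (0.536,0.472,0.047). Closing the fingers and moving over it.

Emit:
drive_tool([
  {"grip":1,"tx":0,"ty":0.1,"tz":0,"turn":0},
  {"grip":1,"tx":0,"ty":0.2,"tz":0,"turn":0},
  {"grip":1,"tx":0,"ty":0.3,"tz":0,"turn":0},
  {"grip":1,"tx":0,"ty":0.4,"tz":0,"turn":0},
  {"grip":1,"tx":0,"ty":0.5,"tz":0,"turn":0},
  {"grip":1,"tx":0,"ty":0.6,"tz":0,"turn":0},
  {"grip":1,"tx":-0.01,"ty":0.7,"tz":0,"turn":0},
  {"grip":1,"tx":-0.02,"ty":0.8,"tz":0,"turn":0},
  {"grip":1,"tx":-0.03,"ty":0.9,"tz":0,"turn":0},
  {"grip":1,"tx":-0.036,"ty":1,"tz":0,"turn":0},
  {"grip":1,"tx":-0.036,"ty":1,"tz":0,"turn":0},
])

```text
clock: 25.95
position: [0.5327, 0.2314, 0.1679]
ee_rot: [-2.114, -2.319, -0.018]
force: [-0.4, -0.0, -0.2]
width: 0.005
```

Emit:
drive_tool([
  {"grip":1,"tx":0,"ty":0.1,"tz":0,"turn":0},
  {"grip":1,"tx":0,"ty":0.2,"tz":0,"turn":0},
  {"grip":1,"tx":0,"ty":0.3,"tz":0,"turn":0},
  {"grip":1,"tx":0,"ty":0.4,"tz":0,"turn":0},
  {"grip":1,"tx":0,"ty":0.5,"tz":0,"turn":0},
  {"grip":1,"tx":0,"ty":0.6,"tz":0,"turn":0},
  {"grip":1,"tx":0,"ty":0.64,"tz":0,"turn":0},
  {"grip":1,"tx":0,"ty":0.64,"tz":-0.1,"turn":0},
  {"grip":1,"tx":0,"ty":0.64,"tz":-0.2,"turn":0},
  {"grip":1,"tx":0,"ty":0.64,"tz":-0.25,"turn":0},
  {"grip":1,"tx":0,"ty":0.64,"tz":-0.25,"turn":0},
])

```text
clock: 27.05
position: [0.5293, 0.4864, 0.0636]
ee_rot: [-2.11, -2.321, -0.006]
force: [-0.6, -0.1, 0.3]
width: 0.006
```

Emit:
drive_tool([
  {"grip":1,"tx":0.017,"ty":-0.036,"tz":0,"turn":0},
  {"grip":1,"tx":0.017,"ty":-0.036,"tz":0,"turn":0},
  {"grip":1,"tx":0.017,"ty":-0.036,"tz":-0.025,"turn":0},
  {"grip":1,"tx":0.017,"ty":-0.036,"tz":-0.04,"turn":0},
  {"grip":1,"tx":0.017,"ty":-0.036,"tz":-0.046,"turn":0},
  {"grip":1,"tx":0.017,"ty":-0.036,"tz":-0.046,"turn":0},
])

```text
clock: 27.65
position: [0.5367, 0.4723, 0.0464]
ee_rot: [-2.11, -2.321, -0.009]
force: [0.1, -2.4, 8.1]
width: 0.009
```

Emit:
drive_tool([
  {"grip":1,"tx":0,"ty":0,"tz":-0.008,"turn":0},
  {"grip":1,"tx":0,"ty":0,"tz":-0.014,"turn":0},
  {"grip":1,"tx":0,"ty":0,"tz":-0.018,"turn":0},
  {"grip":1,"tx":0,"ty":0,"tz":-0.018,"turn":0},
])

```text
clock: 28.05
position: [0.5369, 0.4727, 0.0455]
ee_rot: [-2.112, -2.322, -0.012]
force: [-13.0, -17.2, 48.7]
width: 0.003
```

Emit:
drive_tool([
  {"grip":1,"tx":0,"ty":0,"tz":0.003,"turn":0},
  {"grip":1,"tx":0,"ty":0,"tz":0.003,"turn":0},
  {"grip":1,"tx":0,"ty":0,"tz":0.003,"turn":0},
])

```text
clock: 28.35
position: [0.5372, 0.4733, 0.0474]
ee_rot: [-2.112, -2.323, -0.015]
force: [1.6, 0.1, 4.6]
width: 0.005
```

Emit:
drive_tool([
  {"grip":1,"tx":0,"ty":0,"tz":0.004,"turn":0},
  {"grip":1,"tx":0,"ty":0,"tz":0.004,"turn":0},
])

```text
clock: 28.55
position: [0.5372, 0.4734, 0.0491]
ee_rot: [-2.112, -2.323, -0.015]
force: [-0.1, -0.7, 3.2]
width: 0.005
```

Emit:
drive_tool([
  {"grip":1,"tx":0,"ty":0,"tz":0.005,"turn":0},
  {"grip":1,"tx":0,"ty":0,"tz":0.005,"turn":0},
])

```text
clock: 28.75
position: [0.5372, 0.4734, 0.0509]
ee_rot: [-2.112, -2.323, -0.014]
force: [1.1, -0.5, 1.5]
width: 0.004
```

Emit:
drive_tool([
  {"grip":1,"tx":0,"ty":0,"tz":0.006,"turn":0},
  {"grip":1,"tx":0,"ty":0,"tz":0.006,"turn":0},
])

```text
clock: 28.95
position: [0.5369, 0.4734, 0.0532]
ee_rot: [-2.112, -2.322, -0.014]
force: [-0.2, 0.8, -0.3]
width: 0.006
```

The force profile is linear (about 0.85 N/mm): 0 N near z=0.0525, 5 N near 0.0464, then a hard stop. So the key went fully down and was held. Retreating to look at the carrier.

Emit:
drive_tool([
  {"grip":1,"tx":0,"ty":0,"tz":0.1,"turn":0},
  {"grip":1,"tx":0,"ty":0,"tz":0.2,"turn":0},
  {"grip":1,"tx":0,"ty":-0.05,"tz":0.3,"turn":0},
  {"grip":0.5,"tx":0,"ty":-0.15,"tz":0.35,"turn":0},
  {"grip":0,"tx":0,"ty":-0.25,"tz":0.35,"turn":0},
  {"grip":0,"tx":0,"ty":-0.35,"tz":0.35,"turn":0},
  {"grip":0,"tx":0,"ty":-0.45,"tz":0.35,"turn":0},
  {"grip":0,"tx":0,"ty":-0.55,"tz":0.35,"turn":0},
  {"grip":0,"tx":0,"ty":-0.65,"tz":0.35,"turn":0},
  {"grip":0,"tx":0,"ty":-0.75,"tz":0.35,"turn":0},
  {"grip":0,"tx":0,"ty":-0.85,"tz":0.35,"turn":0},
  {"grip":0,"tx":0,"ty":-1,"tz":0.35,"turn":0},
  {"grip":0,"tx":0,"ty":-1,"tz":0.35,"turn":0},
])

```text
clock: 30.25
position: [0.5366, 0.0662, 0.1924]
ee_rot: [-2.121, -2.316, -0.007]
force: [-0.7, -0.9, -0.1]
width: 0.5
```

Emit:
drive_tool([
  {"grip":0,"tx":0,"ty":-0.1,"tz":0,"turn":0.14},
  {"grip":0,"tx":0,"ty":-0.2,"tz":0,"turn":0.28},
  {"grip":0,"tx":0,"ty":-0.3,"tz":0,"turn":0.42},
  {"grip":0,"tx":0,"ty":-0.4,"tz":0,"turn":0.56},
  {"grip":0,"tx":0,"ty":-0.5,"tz":0,"turn":0.7},
  {"grip":0,"tx":0,"ty":-0.6,"tz":0,"turn":0.84},
  {"grip":0,"tx":0,"ty":-0.6,"tz":0,"turn":0.98},
  {"grip":0,"tx":0,"ty":-0.6,"tz":0,"turn":0.98},
])

```text
clock: 31.05
position: [0.5361, -0.1748, 0.1917]
ee_rot: [-0.711, -3.055, -0.007]
force: [0.1, -0.4, 0.9]
width: 0.498
```

```bash
python3 st.py t10 260 203 ; python3 -c "
from h import *
i=cv2.imread('pics/t10.png');H=hsv(np.ascontiguousarray(i[:,:,::-1]));s,v=H[...,1].astype(int),H[...,2].astype(int)
m=np.zeros(v.shape,bool);m[180:228,222:240]=1;m&=(s<60)&(v>150)
b=blob(m,(231,203),3);print(b.sum());print('blank',fit(Cam('top'),b,.1,.032,.006,.038,True))
print(Cam('top').proj([[.53+.0,.29,.038]]))
cv2.imwrite('pics/c10.png',cv2.resize(i[140:270,150:370],None,fx=3.5,fy=3.5,interpolation=2))"
```

```text
carrier [0.5425 0.1882 0.1918] 0.695
green [0.5467 0.1707 0.0758 0.0912] 0.932 in carrier [ 0.0008 -0.018  -0.116 ]
yellow [0.5483 0.1104 0.0482 0.0914] 0.966 in carrier [-0.0091 -0.0775 -0.1436]
31.1 [ 0.5364 -0.1732  0.1921] yaw 2.6814 w 0.501
567
blank (array([0.5322, 0.2851, 0.0117, 0.1397]), np.float64(0.739))
[[229.18075935 203.31266858]]
```

View pics/c10.png

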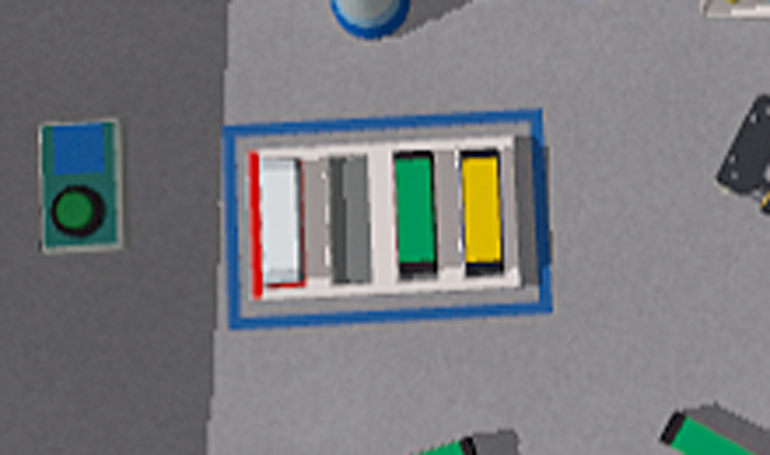

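Nothing has moved. The carrier and cells are in the same pixels as before the press, the key is up, and the clear cell's top is near px (230,201), which gives about (0.538,0.289). Fetching it.

Emit:
drive_tool([
  {"grip":-0.2,"tx":0,"ty":0.1,"tz":0,"turn":0.13},
  {"grip":-0.2,"tx":0,"ty":0.2,"tz":0,"turn":0.26},
  {"grip":-0.2,"tx":0,"ty":0.3,"tz":0,"turn":0.39},
  {"grip":-0.2,"tx":0,"ty":0.4,"tz":0,"turn":0.493},
  {"grip":-0.2,"tx":0,"ty":0.5,"tz":0,"turn":0.493},
  {"grip":-0.2,"tx":0,"ty":0.6,"tz":0,"turn":0.493},
  {"grip":-0.2,"tx":0,"ty":0.7,"tz":0,"turn":0.493},
  {"grip":-0.2,"tx":0,"ty":0.8,"tz":0,"turn":0.493},
  {"grip":-0.2,"tx":0,"ty":0.9,"tz":0,"turn":0.493},
  {"grip":-0.2,"tx":0,"ty":1,"tz":0,"turn":0.493},
  {"grip":-0.2,"tx":0,"ty":1,"tz":0,"turn":0.493},
  {"grip":-0.2,"tx":0,"ty":1,"tz":0,"turn":0.493},
])

```text
clock: 32.3
position: [0.5349, 0.2294, 0.1922]
ee_rot: [0.09, -3.135, -0.006]
force: [0.3, -0.4, 0.9]
width: 0.6
```

Emit:
drive_tool([
  {"grip":-0.2,"tx":0.008,"ty":0.1,"tz":0,"turn":0},
  {"grip":-0.2,"tx":0.008,"ty":0.149,"tz":-0.1,"turn":0},
  {"grip":-0.2,"tx":0.008,"ty":0.149,"tz":-0.2,"turn":0},
  {"grip":-0.2,"tx":0.008,"ty":0.149,"tz":-0.3,"turn":0},
  {"grip":-0.2,"tx":0.008,"ty":0.149,"tz":-0.34,"turn":0},
  {"grip":-0.2,"tx":0.008,"ty":0.149,"tz":-0.34,"turn":0},
])

```text
clock: 32.9
position: [0.5371, 0.2873, 0.0543]
ee_rot: [0.088, -3.131, -0.002]
force: [-0.9, 0.1, 1.3]
width: 0.599
```

Run:
```python
from h import *
o=observe();print(o['position'].round(4),o['force'].round(1))
i=get_image('scene')[140:240,340:460,::-1];cv2.imwrite('pics/c11.png',cv2.resize(i,None,fx=6,fy=6,interpolation=2))
```

```text
[0.5371 0.2873 0.0543] [-0.9  0.1  1.3]
```

View pics/c11.png

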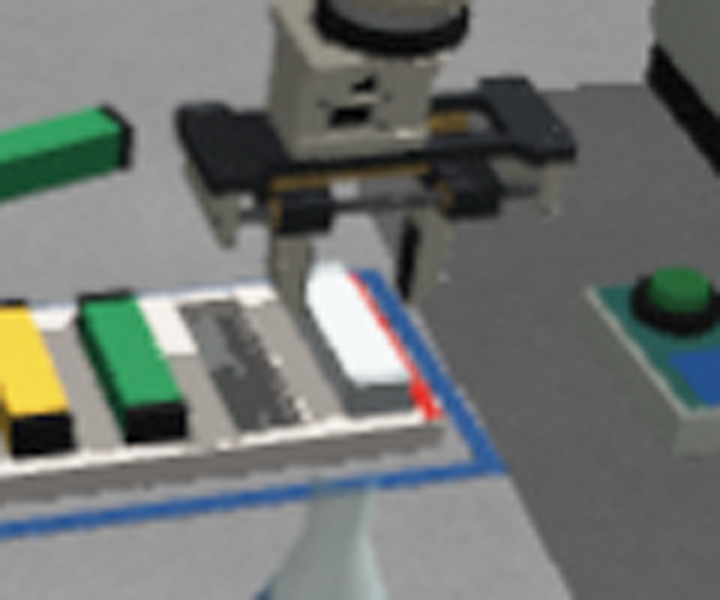

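The fingers straddle the clear cell. Descending to grip.

Emit:
drive_tool([
  {"grip":-0.2,"tx":0.001,"ty":0.003,"tz":-0.04,"turn":0},
  {"grip":-0.2,"tx":0.001,"ty":0.003,"tz":-0.07,"turn":0},
  {"grip":-0.2,"tx":0.001,"ty":0.003,"tz":-0.082,"turn":0},
  {"grip":-0.2,"tx":0.001,"ty":0.003,"tz":-0.082,"turn":0},
  {"grip":0.15,"tx":0.001,"ty":0.003,"tz":-0.082,"turn":0},
  {"grip":0.6,"tx":0.001,"ty":0.003,"tz":-0.082,"turn":0},
  {"grip":0.6,"tx":0.001,"ty":0.003,"tz":-0.082,"turn":0},
  {"grip":0.6,"tx":0.001,"ty":0.003,"tz":-0.082,"turn":0},
  {"grip":0.6,"tx":0.001,"ty":0.003,"tz":-0.082,"turn":0},
])

```text
clock: 33.85
position: [0.5386, 0.2899, 0.024]
ee_rot: [0.088, -3.134, -0.006]
force: [-0.1, -1.3, 2.9]
width: 0.343
```

Emit:
drive_tool([
  {"grip":0.6,"tx":0,"ty":0,"tz":0.03,"turn":0},
  {"grip":0.6,"tx":0,"ty":0,"tz":0.1,"turn":0},
  {"grip":0.6,"tx":0,"ty":0,"tz":0.2,"turn":0},
  {"grip":0.6,"tx":0,"ty":0,"tz":0.3,"turn":0},
  {"grip":0.6,"tx":0,"ty":-0.1,"tz":0.33,"turn":-0.1},
  {"grip":0.6,"tx":-0.02,"ty":-0.2,"tz":0.33,"turn":-0.2},
  {"grip":0.6,"tx":-0.04,"ty":-0.3,"tz":0.33,"turn":-0.3},
  {"grip":0.6,"tx":-0.06,"ty":-0.4,"tz":0.33,"turn":-0.4},
  {"grip":0.6,"tx":-0.08,"ty":-0.5,"tz":0.33,"turn":-0.5},
  {"grip":0.6,"tx":-0.1,"ty":-0.6,"tz":0.33,"turn":-0.6},
  {"grip":0.6,"tx":-0.1,"ty":-0.7,"tz":0.33,"turn":-0.7},
  {"grip":0.6,"tx":-0.1,"ty":-0.8,"tz":0.33,"turn":-0.8},
  {"grip":0.6,"tx":-0.1,"ty":-0.9,"tz":0.33,"turn":-0.9},
  {"grip":0.6,"tx":-0.1,"ty":-0.95,"tz":0.33,"turn":-1},
  {"grip":0.6,"tx":-0.1,"ty":-0.95,"tz":0.33,"turn":-1},
])

```text
clock: 35.35
position: [0.4982, -0.0939, 0.1563]
ee_rot: [-1.504, -2.755, -0.007]
force: [0.8, -0.3, -0.8]
width: 0.348
```

Emit:
drive_tool([
  {"grip":0.6,"tx":-0.01,"ty":-0.1,"tz":0,"turn":-0.1},
  {"grip":0.6,"tx":-0.02,"ty":-0.2,"tz":0,"turn":-0.2},
  {"grip":0.6,"tx":-0.03,"ty":-0.3,"tz":0,"turn":-0.3},
  {"grip":0.6,"tx":-0.04,"ty":-0.4,"tz":0,"turn":-0.435},
  {"grip":0.6,"tx":-0.05,"ty":-0.5,"tz":0,"turn":-0.435},
  {"grip":0.6,"tx":-0.06,"ty":-0.6,"tz":0,"turn":-0.435},
  {"grip":0.6,"tx":-0.06,"ty":-0.7,"tz":0,"turn":-0.435},
  {"grip":0.6,"tx":-0.06,"ty":-0.78,"tz":-0.04,"turn":-0.435},
  {"grip":0.6,"tx":-0.06,"ty":-0.826,"tz":-0.09,"turn":-0.435},
  {"grip":0.6,"tx":-0.06,"ty":-0.826,"tz":-0.15,"turn":-0.435},
  {"grip":0.6,"tx":-0.06,"ty":-0.826,"tz":-0.2,"turn":-0.435},
  {"grip":0.6,"tx":-0.06,"ty":-0.826,"tz":-0.2,"turn":-0.435},
  {"grip":0.6,"tx":-0.06,"ty":-0.826,"tz":-0.2,"turn":-0.435},
])

```text
clock: 36.65
position: [0.475, -0.4232, 0.0769]
ee_rot: [-2.085, -2.347, -0.009]
force: [1.0, -0.6, -1.3]
width: 0.347
```

```bash
python3 view.py d12
python3 - <<'E'
import cv2,numpy as np
a=cv2.imread('pics/d12t.png');b=cv2.imread('pics/d12s.png')
cv2.imwrite('pics/d12c.png',np.hstack([cv2.resize(a[170:270,420:520],None,fx=4,fy=4),cv2.resize(b[140:240,130:230],None,fx=4,fy=4)]))
E
```

```text
36.65 [ 0.475  -0.4232  0.0769] yaw 1.6888 w 0.347
```

View pics/d12c.png

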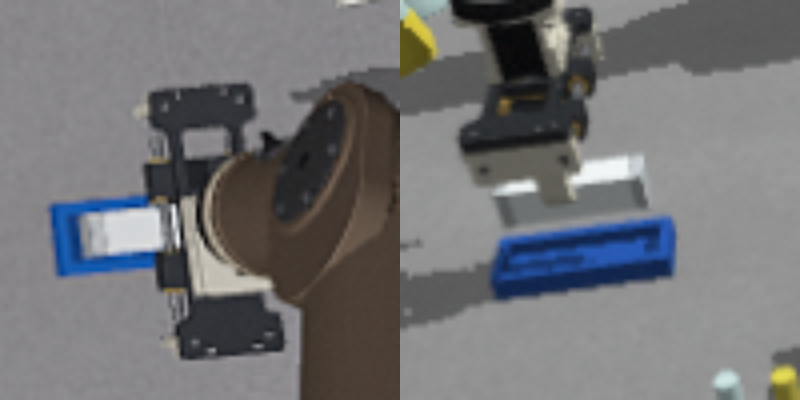

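```bash
python3 -c "
from h import *
t,s=Cam('top'),Cam('scene')
u=np.array([np.cos(1.6888),np.sin(1.6888)]);n=np.array([-u[1],u[0]]);c=np.array([.475,-.4232])
for k,(a,b,z) in {'L1':(.055,.016,.091),'L2':(.055,-.016,.091)}.items(): print(k,((t.proj([[*(c+a*u+b*n),z]])-[420,170]+.5)*4-.5).round(1))
for a in(.055,-.055): print('scene front top',a,((s.proj([[*(c+a*u-.016*n),.091]])-[130,140]+.5)*4-.5).round(1),((s.proj([[*(c+a*u-.016*n),.059]])-[130,140]+.5)*4-.5).round(1))
"
```

```text
L1 [[103.2 253.9]]
L2 [[ 98.  211.3]]
scene front top 0.055 [[234.3 178.4]] [[243.3 212. ]]
scene front top -0.055 [[ 85.5 197.2]] [[ 97. 231.]]
```

```bash
python3 -c "
from h import *
t=Cam('top')
def end(c,yaw,ztop,b=0,a=.055): 
    u=np.array([np.cos(yaw),np.sin(yaw)]);return t.proj([[*(np.array(c)+a*u+b*np.array([-u[1],u[0]])),ztop]])[0].round(1)
print('stand left end pred',end([.474,-.4243],1.687,.02,0,.068),'obs',420+56/4,170+240/4)
print('first lift pred',end([.4756,-.4241],1.692,.1197+.0178),'obs ~446.7,',170+172/3)
print('now pred',end([.475,-.4232],1.6888,.091),'obs ~440.5',170+235/4)
for f,z in(('d6t',.1375),('d12t',.091)):
    i=cv2.imread(f'pics/{f}.png');print(f);print(hsv(np.ascontiguousarray(i[:,:,::-1]))[228,434:462].tolist())
"
```

```text
stand left end pred [434.4 229.4] obs 434.0 230.0
first lift pred [449.8 226.9] obs ~446.7, 227.33333333333334
now pred [444.8 227.8] obs ~440.5 228.75
d6t
[[106, 248, 154], [106, 226, 174], [107, 209, 168], [108, 212, 137], [108, 211, 116], [108, 211, 116], [108, 211, 138], [106, 219, 168], [107, 217, 175], [106, 224, 172], [107, 215, 172], [106, 231, 173], [109, 164, 169], [114, 25, 151], [120, 3, 147], [110, 12, 129], [107, 10, 183], [109, 11, 187], [111, 10, 184], [108, 7, 186], [107, 8, 215], [105, 7, 217], [108, 6, 215], [108, 6, 215], [102, 6, 215], [105, 7, 216], [105, 7, 216], [105, 7, 216]]
d12t
[[107, 239, 156], [106, 223, 176], [107, 210, 169], [108, 211, 138], [107, 222, 117], [108, 210, 120], [114, 26, 140], [120, 3, 151], [105, 12, 130], [107, 10, 175], [103, 9, 188], [111, 9, 192], [110, 8, 197], [110, 7, 214], [110, 7, 218], [110, 7, 217], [110, 7, 218], [105, 7, 217], [103, 8, 217], [110, 7, 217], [110, 7, 217], [108, 6, 216], [98, 5, 215], [105, 5, 215], [108, 6, 218], [102, 6, 224], [108, 8, 161], [120, 6, 118]]
```

Comparing end edges, the cell sits about 5.5 mm toward +y of the TCP: its top edge is at px 442.5 against 444.8 predicted, and the scene view agrees. I'll shift to compensate and lower.

Emit:
drive_tool([
  {"grip":0.6,"tx":-0.001,"ty":-0.016,"tz":0,"turn":0},
  {"grip":0.6,"tx":-0.001,"ty":-0.016,"tz":0,"turn":0},
  {"grip":0.6,"tx":-0.001,"ty":-0.016,"tz":-0.04,"turn":0},
  {"grip":0.6,"tx":-0.001,"ty":-0.016,"tz":-0.07,"turn":0},
  {"grip":0.6,"tx":-0.001,"ty":-0.016,"tz":-0.09,"turn":0},
  {"grip":0.6,"tx":-0.001,"ty":-0.016,"tz":-0.1,"turn":0},
  {"grip":0.6,"tx":-0.001,"ty":-0.016,"tz":-0.11,"turn":0},
  {"grip":0.6,"tx":-0.001,"ty":-0.016,"tz":-0.12,"turn":0},
  {"grip":0.6,"tx":-0.001,"ty":-0.016,"tz":-0.122,"turn":0},
  {"grip":0.6,"tx":-0.001,"ty":-0.016,"tz":-0.122,"turn":0},
])

```text
clock: 37.75
position: [0.4751, -0.4305, 0.0292]
ee_rot: [2.087, 2.347, 0.009]
force: [-0.2, -0.2, -1.4]
width: 0.347
```

Emit:
drive_tool([
  {"grip":0.6,"tx":-0.001,"ty":0,"tz":-0.005,"turn":0},
  {"grip":0.6,"tx":-0.001,"ty":0,"tz":-0.007,"turn":0},
  {"grip":0.6,"tx":-0.001,"ty":0,"tz":-0.007,"turn":0},
])

```text
clock: 38.05
position: [0.4746, -0.4305, 0.0264]
ee_rot: [2.087, 2.347, 0.009]
force: [0.5, -0.5, -1.0]
width: 0.347
```

Free descent with no contact, so the cell is inside the trough. Releasing and retreating.

Emit:
drive_tool([
  {"grip":0.6,"tx":0,"ty":0,"tz":-0.002,"turn":0},
  {"grip":0.05,"tx":0,"ty":0,"tz":-0.002,"turn":0},
  {"grip":0.05,"tx":0,"ty":0,"tz":-0.002,"turn":0},
  {"grip":-0.1,"tx":0,"ty":0,"tz":-0.002,"turn":0},
  {"grip":-0.1,"tx":0,"ty":0,"tz":0.05,"turn":0},
  {"grip":-0.1,"tx":0,"ty":0,"tz":0.15,"turn":0},
  {"grip":-0.1,"tx":0,"ty":0,"tz":0.3,"turn":0},
  {"grip":-0.1,"tx":-0.1,"ty":0.1,"tz":0.4,"turn":0},
  {"grip":-0.1,"tx":-0.15,"ty":0.25,"tz":0.4,"turn":0},
  {"grip":-0.1,"tx":-0.2,"ty":0.4,"tz":0.4,"turn":0},
  {"grip":-0.1,"tx":-0.2,"ty":0.55,"tz":0.4,"turn":0},
  {"grip":-0.1,"tx":-0.2,"ty":0.7,"tz":0.4,"turn":0},
  {"grip":-0.1,"tx":-0.2,"ty":0.7,"tz":0.4,"turn":0},
])

```text
clock: 39.35
position: [0.395, -0.162, 0.1866]
ee_rot: [2.087, 2.346, 0.009]
force: [1.5, 0.6, -0.1]
width: 0.55
```

```bash
python3 view.py d13; python3 look.py t13 1|egrep 'stand|blank|spot'; python3 st.py t14 260 203|egrep 'gre|yel';python3 - <<'E'
import cv2,numpy as np
a=cv2.imread('pics/d13t.png')
cv2.imwrite('pics/d13c.png',np.vstack([cv2.resize(a[165:240,205:315],(660,450),interpolation=2)[:300],cv2.resize(a[205:250,425:490],(433,300),interpolation=2)[:, :].copy() if 0 else cv2.copyMakeBorder(cv2.resize(a[205:250,425:490],(433,300),interpolation=2),0,0,0,227,0)]))
E
```

```text
39.35 [ 0.395  -0.162   0.1866] yaw 1.6873 w 0.55
stand [ 0.4739 -0.4254 -1.4587] 0.942
blank [ 0.4737 -0.4252 -1.4721  0.0919] 0.904
spot 0.004 [0.5396 0.1985 0.0699] 0.857
spot 0.006 [0.5363 0.2019 0.0753] 0.89
spot 0.008 [0.5398 0.199  0.0862] 0.921
spot 0.01 [0.5402 0.1979 0.0778] 0.954
green [0.5467 0.1707 0.0758 0.0912] 0.932 in carrier [ 0.0063 -0.0303  0.0067]
yellow [0.5483 0.1104 0.0482 0.0914] 0.966 in carrier [ 0.0038 -0.0906 -0.0209]
```

View pics/d13.png

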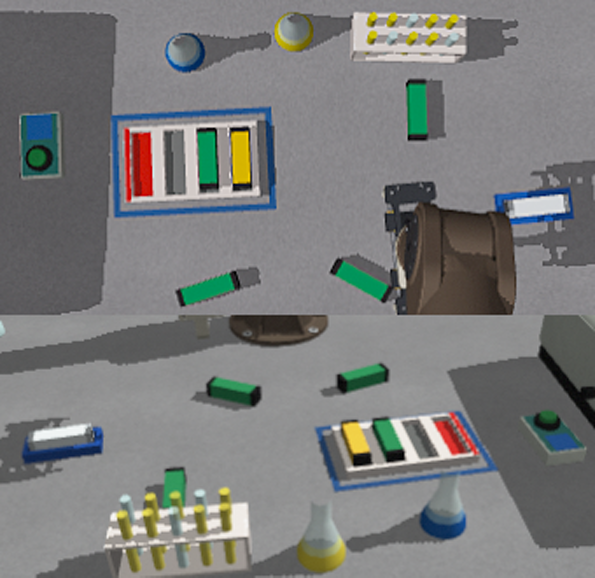

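The clear cell is back in its stand at (0.474,-0.425). The carrier is inside the outline with green and yellow flat in trough2 and trough3, and the bystanders are untouched. The gripper is clear. Handing in.

```bash
python3 -c "
from cell import *
print(sign_off())"
```

```text
the job is handed in; nothing more can be done
None
```

The job is done and handed in at about 39 s on the robot's clock; sign-off gives no verdict, so the checks below are my own.

**What I did**
- **Loading:** I laid the leftmost green cell in trough2, the yellow cell in trough3 and the clear cell in the red trough. No blue sample was on the bench.
- **Pushing:** I pushed the carrier from its −y end with both open fingers, without lifting it, until it sat inside the outline.
- **Key:** I pressed the green key to its stop. The force fell evenly from about 5 N to zero over about 6 mm on release, which matches full travel.
- **Return:** I put the clear cell back in its stand. It was about 5.5 mm off-centre in the grip, so I corrected for that before lowering it.

**Last checks**
- **Carrier:** its centre is about (0.538, 0.200) and yaw about 0.07 rad, worked out from the last fit. The outline is at (0.540, 0.199) and 0.08 rad.
- **Samples:** green and yellow measured about 4–6 mm off their trough centres along x and under 1 mm across.
- **Clear cell:** it fitted within 1 mm of the stand's centre.
- **Bystanders and key:** flasks and rack look unmoved, the key looks up and the gripper was clear of everything.

**What disagreed or fell short**
- **Carrier fits:** after the push, two direct fits of the whole carrier were poor (overlap about 0.69), giving yaws of 0.16 and 0.19. I relied instead on the samples' positions, corner points and the last fit.
- **Key force:** at the stop the wrist force briefly reached about 49 N through the fingertips. That is above the 40 N limit for the arm and gripper body but below the 120 N wrist limit. I can't tell whether the 40 N limit covers the fingertips.

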